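# Unclamp the whetstone and clear the sharpening station

### The job

The sharpening is done: swing the holder's lever round to open its sliding jaw, slide the whetstone clear of the fixed jaw's lip, lift it out level rather than prying it out, and lay it flat, right way up, in the long draining tray. Lay the small dressing stone flat in the short draining tray. The stones are brittle, so set them down rather than drop them, and leave the small glass and the dish brush where they are.

Things in the scene. Friction and masses are not known exactly. Their poses are not given: they have to be found in the camera images.
- stone_holder: Steel and aluminium clamping holder for bench whetstones, screwed down, 262 x 76 mm, jaws 35 mm high. Origin on the worktop under the middle of the clamped stone; x axis runs along the holder from the sliding jaw (-x end) to the fixed jaw (+x end), +y faces the robot, z up. Only the stone's two ends are clamped; its long sides are free.
- holder_bed (a point): Middle of the rubber bed the stone lies on, 16 mm above the worktop; axes as the holder's. With the jaw open, slide the stone about 9 mm (6 to 12 mm) along the holder towards the sliding jaw (-x) to free it from the fixed jaw's lip, then lift it straight up.
- fixed_lip (a point): Inner edge of the fixed jaw's lip, top, 70.5 mm from the holder's origin towards +x. Each jaw is hooked: its upright face is 76.5 mm from the origin and a lip (28 to 35 mm above the worktop) reaches 6 mm in over the end of the stone's foot board. A stone lifted with an end still under a lip catches and tips up.
- jaw_lip (a point): Inner edge of the sliding jaw's lip, top, 35 mm above the worktop; when clamped 70.5 mm from the holder's origin towards -x. Same shape as the fixed jaw.
- lever_pivot (a point): Vertical pivot axis of the release lever, on the holder's centre line 132 mm from its origin towards -x, 36 mm above the worktop.
- lever_knob (a point): Middle of the black upright knob (19 mm diameter, from 31 to 65 mm above the worktop) at the end of the lever, 90 mm from the pivot. The lever arm is a flat bar 12 mm wide, 32 to 42 mm above the worktop.
- lever (a joint): Lever angle in rad: 0 = clamped, lever square to the holder along its +y (towards the robot); grows counter-clockwise seen from above to 1.5 = open, lever along the holder's -x, away from the stone. It turns an eccentric that draws the jaw back, and stays where left. About 4 N at the knob moves it; push with closed fingers on the knob's side that faces the stone.
- jaw (a joint): Travel of the sliding jaw in m towards the holder's -x: 0 = clamped, 0.018 = fully open. Driven by the lever only; pushing on the jaw itself hardly moves it (over 20 N).
- whetstone: Grey bench whetstone 136 x 50 x 22 mm on a black foot board 152 x 54 x 9 mm, 31 mm high in all, 0.3 to 0.5 kg. Origin at the centre of the underside of the foot board; x along its length, z up. At the start it is clamped in the holder with its underside 16 mm above the worktop. Grip it across its 50 mm width above the foot board, at its middle.
- dressing_stone: Small pale dressing stone, a block 76 x 30 x 24 mm, about 0.11 kg, lying on the worktop near the robot. Origin at the centre of its underside; x along its length, z up.
- long_tray: Longer of two low stainless draining trays, screwed down: 200 x 100 mm outside, 192 x 92 mm inside, walls 16 mm high. Origin at the centre of its underside, x along its length.
- long_tray_rack (a point): Centre of the top of the draining bars in the long tray, 8 mm above the worktop; axes as the tray's.
- short_tray: Shorter draining tray, screwed down: 120 x 100 mm outside, 112 x 92 mm inside, walls 16 mm high. Origin at the centre of its underside, x along its 120 mm length. The two trays stand side by side; which one is on the left varies.
- short_tray_rack (a point): Centre of the top of the draining bars in the short tray, 8 mm above the worktop; axes as the tray's.
- small_glass: Small clear glass, 47 mm diameter, 62 mm high, upside down behind the work. Origin at the centre of its underside. Not to be moved.
- dish_brush: Purple dish brush 270 mm long, 62 mm high, lying behind the holder. Origin under its middle, length along its y. Not to be moved.
There are look-alikes about, which are no part of the job. What is meant by the whetstone is not green, and is the larger of those in its own colour.

How it is judged:
By the outcome, as a careful person would: the job done as asked, in the order asked, and still so for the second after the job is handed in, with the robot touching nothing.
It also fails if it takes over 70 s, if anything falls off the work surface, if the arm or the gripper's body presses on something with over 40 N, if the wrist force passes 120 N, or if a joint passes its speed limit or range.

### The arm

A 6-joint arm with a two-finger parallel gripper is mounted at the origin on a cart in front of the work surface, level with it; the furniture and walls round the work are solid. World frame = base frame: x ahead of the robot, y to its left, z up, the work surface at z = 0. Lengths are in mm, angles in rad, forces in N, time in s.
With the tool pointing down it reaches from about 350 to 775 mm from the base axis. Payload 5.5 kg.
Tool frame: the origin (TCP) lies on the centre line of the jaws, within the pads' length; the fingertips stand 22 mm ahead of it and the grasp point (between the pads) lies 3 mm ahead of it; z points along the fingers, y is the line along which they close (so a half turn about z gives the same grasp; the last joint's range is limited). The gripper opens to 85 mm and grips with 20 to 120 N. Pads are 22 mm wide; open, the fingers measure 114 mm over their backs; the gripper's body (76 mm by 85 mm) begins 54 mm behind the grasp point. The pads swing forward as they close: fully open they stand 13 mm farther back than shut.
Start: joints at [-1.483, 0.313, 0.046, 1.304, 0, 1.431], TCP at [129.847, -560.189, 225.823] pointing down, gripper open.
Joint ranges: [-2.76, 2.76], [-0.86, 1.69], [-1.03, 1.26], [-2.2, 2.34], [-1.47, 1.5], [-3.14, 3.14]. Speed limits (rad/s): [2.57, 2.57, 3.14, 3.14, 3.14, 3.14].

### API

Orientations are given as a rotation vector (axis times angle).
In Python, from workcell import readout, imaging, bot gives the robot as it stands.
- The arm moves only by the tool apply_moves, never from a script. Its argument "motion" is text: rows parted by semicolons, each of 7 numbers parted by spaces: the finger opening in mm, from 0 to 85.4, then the shift along the tool's x, y, z in units of 25 mm (1.0 is 25 mm), then the turn, a rotation vector about the tool's x, y, z in units of 6 degrees (1.0 is 6 degrees). A call has 1 to 12 rows; each row is the pose to reach, as a shift and turn from the pose commanded when the call began, along the tool's axes at that moment; what a row does not reach only later rows make up. A row lasts 1/12 s, in which the tool goes at most 41.7 mm and 7.16 degrees, less where a joint would pass 70% of its speed; a pose out of reach is approached as far as the arm can. A call with a gripper value outside its range is refused whole. The fingers move at their own pace and stop on an object; "squeeze" is the grip in N (left out, the last holds). Time passes only in rows, so rows that repeat a pose let the fingers close. It gives the time, the measured TCP pose, the force, the opening and the grip force at its end, in the units of the state.
- readout.observe(): the state, without advancing time (a new reading comes with each control period).
- imaging.get_image(name): name is "scene" or "side" or "wrist"; returns (picture, depth): 420x560x3 uint8, red, green, blue; 420x560 float32, mm along the optical axis (not along the pixel's ray), 0 where there is no reading.
- imaging.camera_params(name): a dict with "intrinsics" (3x3 intrinsics, pixels), "view" (4x4, takes a point from world to camera coordinates); the wrist camera has in their place "T_tool_cam" (4x4, takes a point from camera to tool coordinates, whose origin is the TCP and whose axes are the flange's). Camera axes: x right, y down, z forward; pixel columns grow to the right and rows downward; lengths in mm; the calibration is good to about 2 mm. The wrist camera is an equidistant fisheye: a pixel r from the principal point sees the ray r / f radians off the axis. A picture is of the moment at which its call begins: read the wrist's pose just before it. camera_params takes no time and is no camera call.
- bot.finish_job(): hands the job in; it is judged then, once.
The state is a dict: "time_s": time; "q": joint angles; "joint_velocities": joint speeds; "joint_torque": joint torques, N m; "tool_pos": TCP position; "orientation": TCP orientation; "wrist_force": force on the tool from outside, world axes, zero at the start; "wrist_torque": the same for the moment, N m; "grip_width": finger opening in mm; "finger_force": force on a finger pad.
Only numpy, scipy, OpenCV 4.12 (cv2) and the standard library are available. Lean on these libraries where they do the work, as an engineer would, in place of code of your own. Each camera call takes 0.05 s, during which the arm holds its last target. There are 200 camera calls.

## Working session

There is one attempt and no reset: what is moved stays moved. The work goes in short steps, Python scripts to look and compute and a tool call to move; the robot and the scene stay as the last step left them, time stands still between calls to the robot, and variables do not carry over. Pictures are saved under pics/ and viewed, at most 10 in all, crops included, and the job is handed in when it is done.

Besides the shell and the picture viewer there is one more tool, called after "Call:" as a command line: name --argument value ..., lists and objects as JSON in quotes. apply_moves: Moves the arm, as the interface text tells. Its arguments: {"type":"object","properties":{"motion":{"type":"string"},"squeeze":{"type":"number"}},"required":["motion"]}

```bash
mkdir -p pics; ls
cat > h.py <<'E'
import numpy as np, cv2
from scipy.spatial.transform import Rotation as R
from workcell import readout, imaging, bot
def ray_plane(name,uv,z):
    p=imaging.camera_params(name);K=np.array(p["intrinsics"]);V=np.array(p["view"])
    uv=np.atleast_2d(np.array(uv,float));d=np.c_[uv,np.ones(len(uv))]@np.linalg.inv(K).T@V[:3,:3]
    c=-V[:3,:3].T@V[:3,3];return c+d*((z-c[2])/d[:,2])[:,None]
def cloud(name,depth):
    p=imaging.camera_params(name);K=np.array(p["intrinsics"]);V=np.array(p["view"])
    v,u=np.mgrid[:depth.shape[0],:depth.shape[1]]
    P=np.stack([(u-K[0,2])/K[0,0]*depth,(v-K[1,2])/K[1,1]*depth,depth],-1)
    return (P-V[:3,3])@V[:3,:3]
E
python3 - <<'E'
from h import *
for n in("scene","side"):
    im,d=imaging.get_image(n);np.savez(n,im=im,d=d)
    cv2.imwrite(f"pics/{n}0.png",cv2.resize(im[:,:,::-1],(784,588),interpolation=cv2.INTER_CUBIC))
    p=imaging.camera_params(n);print(n,p["intrinsics"],np.round(p["view"],3).tolist())
print(np.round(imaging.camera_params("wrist")["T_tool_cam"],3).tolist(),imaging.camera_params("wrist").keys())
print(readout.observe())
E
```

```text
pics
scene [[433.96164156   0.         273.98079784]
 [  0.         433.96164156 207.43127508]
 [  0.           0.           1.        ]] [[-0.867, -0.498, 0.009, 521.313], [-0.363, 0.619, -0.696, 251.337], [0.342, -0.607, -0.718, 767.067], [0.0, 0.0, 0.0, 1.0]]
side [[426.15287158   0.         274.55805656]
 [  0.         426.15287158 206.86098848]
 [  0.           0.           1.        ]] [[-0.931, -0.366, -0.003, 563.106], [-0.147, 0.38, -0.913, 146.953], [0.335, -0.85, -0.408, 979.418], [0.0, 0.0, 0.0, 1.0]]
[[0.001, -0.959, -0.283, 73.022], [1.0, 0.0, 0.001, 0.032], [-0.001, -0.283, 0.959, -147.32], [0.0, 0.0, 0.0, 1.0]] dict_keys(['intrinsics', 'T_tool_cam'])
{'time_s': 0.1, 'q': array([-1.48260418e+00,  3.13967561e-01,  4.51128038e-02,  1.30358628e+00,
       -3.32932968e-05,  1.43119423e+00]), 'joint_velocities': array([ 3.46103123e-05, -7.33617786e-04,  3.47926926e-03,  7.01325312e-04,
       -1.31844123e-03, -4.52710390e-04]), 'joint_torque': array([ 2.97123079e-03, -4.81725490e+01,  2.99245065e+01,  1.27688140e-02,
       -1.72714626e-04, -1.50748342e-06]), 'tool_pos': array([ 129.79129118, -559.69844734,  224.98225967]), 'orientation': array([-3.11960306e+00, -3.56858309e-01, -1.41146974e-05]), 'wrist_force': array([0.6129362 , 0.15172745, 0.03157465]), 'wrist_torque': array([ 0.05947464, -0.01070406, -0.05699141]), 'finger_force': 0.0, 'grip_width': 85.63625524404408}
```

View pics/scene0.png

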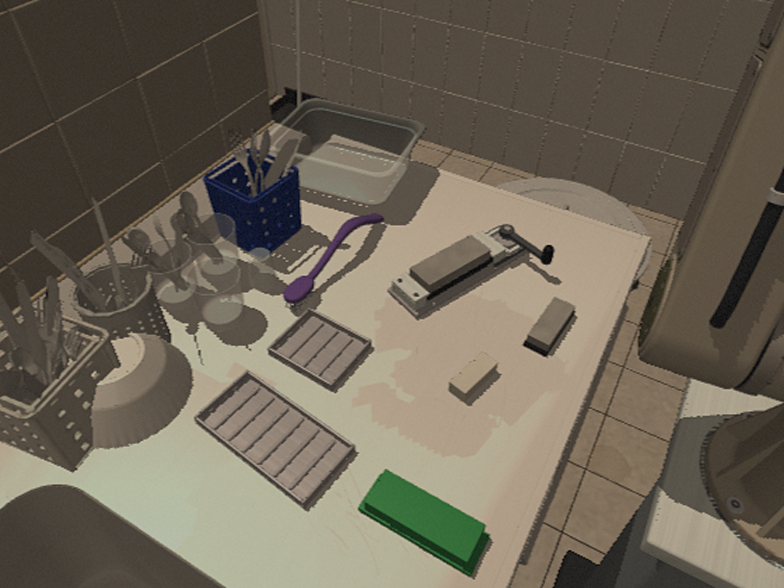

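View pics/side0.png

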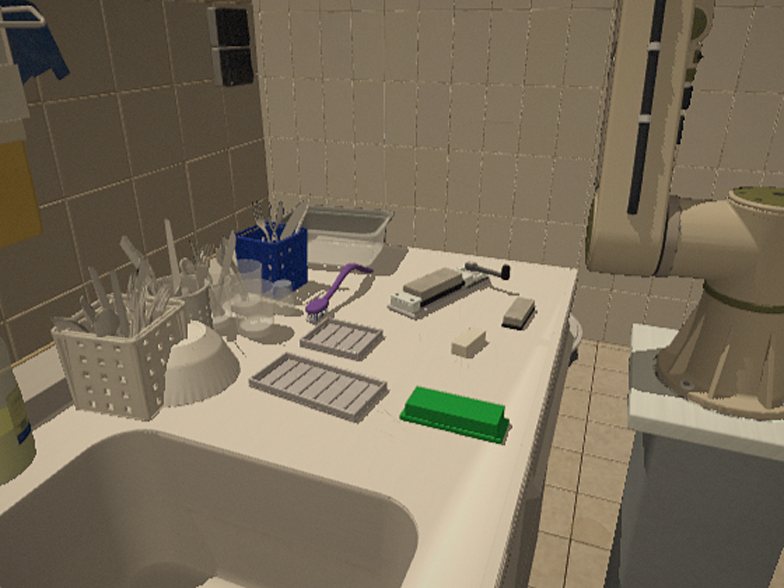

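The scene view (scaled by 1.4) shows the holder with the grey stone at (450,265) and its knob at (547,253). The dressing stone is at (473,378), the long tray at (275,438), and the short tray at (320,348). The decoys are the green stone at (425,520) and the small grey stone at (550,325). The side view agrees.

Run:
```python
from h import *
boxes={ # scene px in 784 frame: rough regions; z band
 'stone':((400,225,500,300),(40,55)),'dress':((440,340,505,410),(19,30)),'knob':((535,235,560,268),(58,70)),
 'long':((185,365,365,512),(11,20)),'short':((260,300,380,395),(11,20)),'holder':((380,215,560,320),(24,38)),'decoy':((515,290,585,360),(15,45))}
for k,(b,zb) in boxes.items():
    f=np.load('scene.npz');P=cloud('scene',f['d'].astype(float));a=[int(x/1.4) for x in b]
    Q=P[a[1]:a[3],a[0]:a[2]].reshape(-1,3);dd=f['d'][a[1]:a[3],a[0]:a[2]].ravel()
    Q=Q[(dd>0)&(Q[:,2]>zb[0])&(Q[:,2]<zb[1])]
    if len(Q)<5: print(k,len(Q));continue
    r=cv2.minAreaRect(Q[:,:2].astype(np.float32))
    print(k,len(Q),np.round(r[0],1),np.round(r[1],1),round(r[2],1),'z med',np.round(np.median(Q[:,2]),1),np.round(np.percentile(Q[:,2],[5,95]),1), 'bbox',Q.min(0).round(),Q.max(0).round())
    # same world region from side
    f=np.load('side.npz');P=cloud('side',f['d'].astype(float)).reshape(-1,3)
    c,w=np.array(r[0]),max(r[1])*.5+15
    S=P[(f['d'].ravel()>0)&(P[:,2]>zb[0])&(P[:,2]<zb[1])&(np.abs(P[:,:2]-c).max(1)<w)]
    if len(S)>5:
        r=cv2.minAreaRect(S[:,:2].astype(np.float32));print('   side',len(S),np.round(r[0],1),np.round(r[1],1),round(r[2],1),np.round(np.median(S[:,2]),1))
# table height check
for n in('scene','side'):
    P=cloud(n,np.load(n+'.npz')['d'].astype(float)); print(n,'table z',P[int(330/1.4),int(420/1.4)] if n=='scene' else P[int(330/1.4),int(420/1.4)])
def corners(name,px,z): print(name,z,ray_plane(name,np.array(px)/1.4,z).round(1).tolist())
corners('scene',[(248,373),(355,450),(307,506),(196,416)],16)
corners('scene',[(312,312),(371,347),(331,388),(269,347)],16)
corners('side',[(287,355),(386,385),(360,419),(250,382)],16)
corners('side',[(324,321),(383,337),(362,358),(301,342)],16)
corners('scene',[(547,248)],65);corners('side',[(505,267)],65)
corners('scene',[(506,232)],42)
```

```text
stone 974 [ 534.6 -144.2] [193.1  52.2] 67.5 z med 45.9 [42.3 48. ] bbox [ 498. -238.   40.] [594. -47.  50.]
   side 507 [ 521.3 -152.8] [220.7  86.5] 53.0 48.8
dress 488 [424.   54.9] [76.7 30.7] 75.3 z med 23.3 [20.7 25.3] bbox [401.  17.  19.] [446.  95.  27.]
   side 224 [422.7  54.1] [77.1 30.1] 75.7 25.8
knob 33 [ 412.3 -206.8] [13.2 13. ] 23.6 z med 61.8 [58.6 64.7] bbox [ 405. -214.   58.] [ 420. -201.   66.]
   side 20 [ 411.  -208.1] [14.5 13.4] 17.4 62.5
long 928 [627.6 272.5] [258.4 215.2] 30.2 z med 14.6 [11.6 16.9] bbox [462. 124.  11.] [793. 332.  19.]
   side 1072 [641.6 247.2] [261.  236.9] 0.4 15.6
short 481 [665.5 142.5] [154.  157.8] 87.0 z med 14.5 [11.4 16.7] bbox [584.  65.  11.] [741. 221.  18.]
   side 597 [657.  140.6] [160.1 190.7] 3.5 15.5
holder 998 [ 469.  -107.6] [238.9 211.8] 67.9 z med 33.0 [24.9 36.8] bbox [ 357. -254.   24.] [611. -15.  38.]
   side 627 [ 454.6 -104.9] [245.2 236.9] 67.6 29.0
decoy 615 [361.  -97.5] [100.4  36.1] 85.0 z med 21.6 [18.3 24. ] bbox [ 339. -149.   15.] [383. -47.  26.]
   side 262 [359.7 -98.6] [102.8  36.8] 83.9 24.4
scene table z [533.40770293   4.17062819   0.55239092]
side table z [524.97338503  17.57162795   1.42058196]
scene 16 [[701.8, 213.2, 16.0], [505.8, 240.3, 16.0], [516.3, 332.8, 16.0], [717.0, 304.4, 16.0]]
scene 16 [[689.8, 70.5, 16.0], [574.6, 84.1, 16.0], [585.5, 175.3, 16.0], [704.9, 160.2, 16.0]]
side 16 [[699.2, 216.7, 16.0], [507.2, 241.8, 16.0], [510.0, 337.5, 16.0], [711.4, 311.9, 16.0]]
side 16 [[697.8, 79.0, 16.0], [569.3, 97.5, 16.0], [575.3, 179.4, 16.0], [698.9, 167.6, 16.0]]
scene 65 [[412.7, -202.1, 65.0]]
side 65 [[409.2, -197.6, 65.0]]
scene 42 [[492.2, -232.9, 42.0]]
```

```bash
cat >> h.py <<'E'
def Rdown(yaw):  # tool x at world angle yaw (deg), z down
    a=np.radians(yaw);return np.array([[np.cos(a),np.sin(a),0],[np.sin(a),-np.cos(a),0],[0,0,-1]])
def rows(targets,p0=None,y0=None):
    s=readout.observe();p=np.array(s['tool_pos']) if p0 is None else np.array(p0)
    M=R.from_rotvec(s['orientation']).as_matrix() if y0 is None else Rdown(y0)
    print('at',np.round(s['tool_pos'],1),'yaw',round(np.degrees(np.arctan2(M[1,0],M[0,0])),1),'q',np.round(s['q'],2),'F',np.round(s['wrist_force'],1),'w',round(s['grip_width'],1),'t',s['time_s'])
    for t in targets:
        d=M.T@(np.array(t[:3])-p)/25;w=np.degrees(R.from_matrix(M.T@Rdown(t[3])).as_rotvec())/6
        print(t,'->',np.round(np.r_[d,w],2))
def wrist_ray(uv,z,pos,ori):
    p=imaging.camera_params('wrist');K=np.array(p['intrinsics']);T=np.array(p['T_tool_cam'])
    uv=np.atleast_2d(np.array(uv,float));m=(uv-K[:2,2])/[K[0,0],K[1,1]];r=np.linalg.norm(m,axis=1)+1e-12
    d=np.c_[m/r[:,None]*np.sin(r)[:,None],np.cos(r)];Rm=R.from_rotvec(ori).as_matrix()
    d=d@(Rm@T[:3,:3]).T;c=Rm@T[:3,3]+pos;return c+d*((z-c[2])/d[:,2])[:,None]
E
python3 - <<'E'
from h import *
f=np.load('scene.npz');P=cloud('scene',f['d'].astype(float));Q=P[160:215,285:358].reshape(-1,3)
Q=Q[(Q[:,2]>44)&(Q[:,2]<52)]
c=np.median(Q[:,:2],0);Q=Q[np.linalg.norm(Q[:,:2]-c,axis=1)<85]
r=cv2.minAreaRect(Q[:,:2].astype(np.float32));print(r)
im=f['im'].astype(int);m=(im[:,:,0]-im[:,:,1]>12)&(im[:,:,2]-im[:,:,1]>20);B=P[m&(f['d']>0)];print('brush',m.sum(),B.min(0),B.max(0),np.median(B,0))
print('glass',ray_plane('scene',np.array([(225,305),(260,255)])/1.4,40))
rows([(440,-120,225,67.5)])
E
```

```text
((545.0739135742188, -118.99836730957031), (138.4966583251953, 52.08812713623047), 67.51182556152344)
brush 593 [ 711.35526125 -186.37801935   14.2213603 ] [748.04434438  78.17441962  63.17845281] [725.54825978  -8.17321748  33.53265804]
glass [[798.18079837 142.37194286  40.        ]
 [822.05336844  26.04480518  40.        ]]
at [ 129.8 -559.7  225. ] yaw 13.1 q [-1.48  0.31  0.05  1.3  -0.    1.43] F [0.6 0.2 0. ] w 85.6 t 0.1
(440, -120, 225, 67.5) -> [ 1.606e+01 -1.433e+01  3.000e-02 -1.000e-02 -1.000e-02 -9.070e+00]
```

Call:
apply_moves --motion "0 16.05 -14.3 0 0 0 -9.07; 0 16.05 -14.3 0 0 0 -9.07; 0 16.05 -14.3 0 0 0 -9.07; 0 16.05 -14.3 0 0 0 -9.07; 0 16.05 -14.3 0 0 0 -9.07; 0 16.05 -14.3 0 0 0 -9.07; 0 16.05 -14.3 0 0 0 -9.07; 0 16.05 -14.3 0 0 0 -9.07; 0 16.05 -14.3 0 0 0 -9.07; 0 16.05 -14.3 0 0 0 -9.07; 0 16.05 -14.3 0 0 0 -9.07; 0 16.05 -14.3 0 0 0 -9.07"

```text
time_s: 1.1
tool_pos: [418.9, -149.8, 225.7]
orientation: [2.613, 1.745, -0.0]
wrist_force: [0.5, 0.1, -0.1]
grip_width: 0.0
finger_force: 0.0
```

```bash
python3 -c "
from h import *
rows([(440,-120,225,67.5)])"
```

```text
at [ 418.9 -149.8  225.7] yaw 67.5 q [-0.52  0.06 -0.27  1.24 -0.    1.44] F [ 0.5  0.1 -0.1] w 0.0 t 1.1
(440, -120, 225, 67.5) -> [ 1.42  0.32  0.03 -0.    0.   -0.01]
```

Call:
apply_moves --motion "0 1.4 0.3 0 0 0 0; 0 1.4 0.3 0 0 0 0; 0 1.4 0.3 0 0 0 0; 0 1.4 0.3 0 0 0 0; 0 1.4 0.3 0 0 0 0"

```text
time_s: 1.52
tool_pos: [438.2, -123.0, 225.5]
orientation: [-2.613, -1.743, 0.001]
wrist_force: [-0.2, 0.4, -0.3]
grip_width: 0.1
finger_force: 0.0
```

```bash
python3 -c "
from h import *
s=readout.observe();print(s['tool_pos'],s['orientation'],s['joint_velocities'].round(3))
im,d=imaging.get_image('wrist');np.savez('w1',im=im,d=d,p=s['tool_pos'],o=s['orientation'])
cv2.imwrite('pics/w1.png',cv2.resize(im[:,:,::-1],(784,588),interpolation=cv2.INTER_CUBIC))
print(imaging.camera_params('wrist')['intrinsics'])"
```

```text
[ 438.16268728 -123.03104846  225.53606939] [-2.61332383e+00 -1.74294360e+00  1.02084924e-03] [-0.02  -0.005 -0.001 -0.001  0.001  0.003]
[[325.1922621    0.         274.03115801]
 [  0.         325.1922621  210.86964236]
 [  0.           0.           1.        ]]
```

View pics/w1.png

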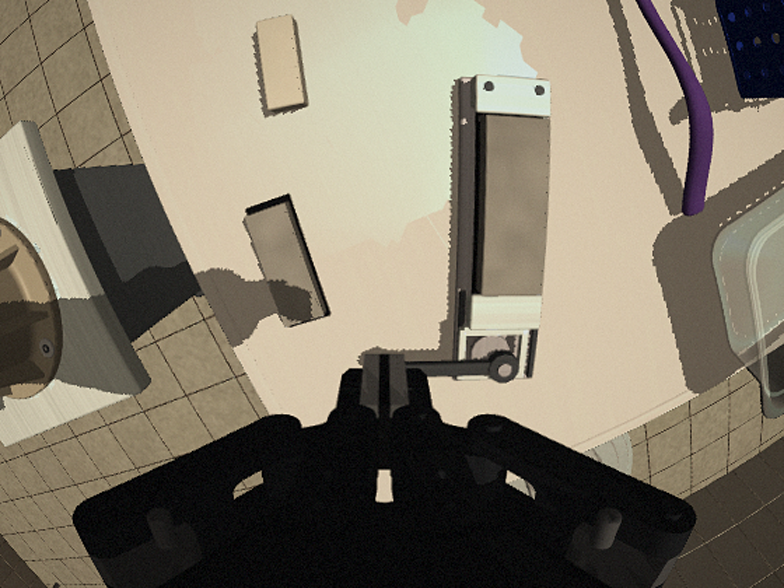

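The wrist view shows the stone's top corners at about (480,115), (550,116), (543,296) and (478,294). The pivot is at (503,367), and the dressing stone's corners are near (257,17), (297,15), (307,104) and (268,113). The knob is hidden by the fingers.

Run:
```python
from h import *
f=np.load('w1.npz');g=lambda px,z:wrist_ray(np.array(px)/1.4,z,f['p'],f['o'])
c=g([(482,115),(550,117),(543,296),(480,294)],47);print(c.round(1).tolist(),'ctr',c.mean(0).round(1))
e=(c[0]+c[1]-c[2]-c[3])/2;print('len',np.linalg.norm(e),'ang',np.degrees(np.arctan2(e[1],e[0])),'side angs',[np.degrees(np.arctan2(*(a-b)[1::-1])).round(1) for a,b in((c[0],c[3]),(c[1],c[2]))],np.linalg.norm(c[0]-c[1]))
j=g([(477,76),(551,78)],35);print('fixed jaw outer',j.round(1).tolist(),j.mean(0))
print('pivot',g([(503,367)],50),g([(503,367)],42))
# automatic: depth-based heights + colour rects, wrist
d=f['d'].astype(float);p=imaging.camera_params('wrist');K=np.array(p['intrinsics']);T=np.array(p['T_tool_cam'])
v,u=np.mgrid[:420,:560];m=np.stack([u-K[0,2],v-K[1,2]],-1)/K[0,0];r=np.linalg.norm(m,axis=-1)+1e-9
X=np.stack([m[...,0]/r*np.tan(r)*d,m[...,1]/r*np.tan(r)*d,d],-1)
Rm=R.from_rotvec(f['o']).as_matrix();W=(X@T[:3,:3].T+T[:3,3])@Rm.T+f['p']
for n,b,zb in(('stone',(470,105,560,305),(43,52)),('dress',(250,5,315,120),(18,30)),('pivotarm',(420,340,520,385),(34,60))):
    b=[int(x/1.4) for x in b];Q=W[b[1]:b[3],b[0]:b[2]].reshape(-1,3);Q=Q[(Q[:,2]>zb[0])&(Q[:,2]<zb[1])]
    print(n,len(Q),cv2.minAreaRect(Q[:,:2].astype(np.float32)),np.median(Q[:,2]))
print('table',W[150,200],'holder parts',W[int(320/1.4),int(505/1.4)],W[int(95/1.4),int(515/1.4)],W[int(367/1.4),int(503/1.4)])
```

```text
[[545.9, -48.7, 47.0], [594.8, -66.4, 47.0], [544.3, -193.7, 47.0], [497.6, -172.6, 47.0]] ctr [ 545.7 -120.3   47. ]
len 134.90117856924587 ang 68.53196473546897 side angs [np.float64(68.7), np.float64(68.4)] 51.9727193992215
fixed jaw outer [[556.8, -19.5, 35.0], [612.3, -38.4, 35.0]] [584.52959985 -28.93646146  35.        ]
pivot [[ 495.62264731 -236.85351943   50.        ]] [[ 496.33705886 -241.33091407   42.        ]]
stone 5857 ((546.2449340820312, -120.25575256347656), (135.680908203125, 50.89295196533203), 67.88279724121094) 46.261027082670125
dress 1781 ((424.8326110839844, 52.937217712402344), (76.51783752441406, 30.749515533447266), 75.60957336425781) 23.00478381700944
pivotarm 922 ((469.5603942871094, -235.1419677734375), (27.00935935974121, 81.52472686767578), 74.97262573242188) 41.06581605409174
table [378.82334509 -56.86252875  21.94091221] holder parts [ 510.70655595 -205.60512879   32.70678777] [578.47773745 -41.18779539  34.89574357] [ 495.84088932 -239.53398711   44.64584407]
```

```bash
cat >> h.py <<'E'
O=np.array([545.8,-119.8]);A=67.8
def holder(x,y):
    a=np.radians(A);return O+x*np.array([np.cos(a),np.sin(a)])+y*np.array([-np.sin(a),np.cos(a)])
def lev(th,b,z):
    a=np.radians(A+th);c=holder(-132,0)+90*np.array([-np.sin(a),np.cos(a)])+b*np.array([np.cos(a),np.sin(a)])
    return (*c.round(1),z,A+th)
E
python3 -c "
from h import *
rows([lev(0,45,120),lev(0,45,62)])
print();p=lev(0,45,62)
rows([lev(0,26,62)]+[lev(t,19.5,62) for t in (0,5,10,15,20,25,30,35,40,45)],p[:3],A)"
```

```text
at [ 438.1 -123.3  225.6] yaw 67.4 q [-0.45  0.08 -0.24  1.25 -0.    1.52] F [ 0.  -0.5 -0.7] w 0.3 t 1.5667
(np.float64(429.6), np.float64(-166.3), 120, 67.8) -> [-1.72  0.35  4.23 -0.    0.   -0.07]
(np.float64(429.6), np.float64(-166.3), 62, 67.8) -> [-1.72  0.35  6.55 -0.    0.   -0.07]

at [ 438.1 -123.3  225.6] yaw 67.8 q [-0.45  0.08 -0.24  1.25 -0.    1.52] F [ 0.  -0.5 -0.7] w 0.3 t 1.5667
(np.float64(422.4), np.float64(-183.9), 62, 67.8) -> [-0.76 -0.    0.    0.    0.    0.  ]
(np.float64(420.0), np.float64(-190.0), 62, 67.8) -> [-1.02  0.    0.    0.    0.    0.  ]
(np.float64(415.7), np.float64(-196.8), 62, 72.8) -> [-1.34 -0.05  0.    0.    0.   -0.83]
(np.float64(412.1), np.float64(-203.9), 62, 77.8) -> [-1.66 -0.08  0.    0.    0.   -1.67]
(np.float64(409.1), np.float64(-211.4), 62, 82.8) -> [-1.98 -0.08  0.    0.    0.   -2.5 ]
(np.float64(406.7), np.float64(-219.1), 62, 87.8) -> [-2.3  -0.05  0.    0.    0.   -3.33]
(np.float64(405.1), np.float64(-226.9), 62, 92.8) -> [-2.61  0.01  0.    0.    0.   -4.17]
(np.float64(404.1), np.float64(-234.9), 62, 97.8) -> [-2.93  0.09  0.    0.    0.   -5.  ]
(np.float64(403.8), np.float64(-242.9), 62, 102.8) -> [-3.23  0.2   0.    0.    0.   -5.83]
(np.float64(404.3), np.float64(-251.0), 62, 107.8) -> [-3.52  0.34  0.    0.    0.   -6.67]
(np.float64(405.4), np.float64(-258.9), 62, 112.8) -> [-3.8  0.5  0.   0.   0.  -7.5]
```

Call:
apply_moves --motion "0 -1.72 0.35 1.5 0 0 -0.07; 0 -1.72 0.35 3 0 0 -0.07; 0 -1.72 0.35 4.3 0 0 -0.07; 0 -1.72 0.35 5.5 0 0 -0.07; 0 -1.72 0.35 6.2 0 0 -0.07; 0 -1.72 0.35 6.55 0 0 -0.07; 0 -1.72 0.35 6.55 0 0 -0.07; 0 -1.72 0.35 6.55 0 0 -0.07"

```text
time_s: 2.23
tool_pos: [430.3, -166.4, 62.6]
orientation: [2.607, 1.752, 0.0]
wrist_force: [-0.4, 0.2, 0.1]
grip_width: 0.3
finger_force: 0.0
```

Call:
apply_moves --motion "0 -0.76 0 0 0 0 0; 0 -1.02 0 0 0 0 0; 0 -1.34 -0.05 0 0 0 -0.83; 0 -1.66 -0.08 0 0 0 -1.67; 0 -1.98 -0.08 0 0 0 -2.5; 0 -2.3 -0.05 0 0 0 -3.33; 0 -2.61 0.01 0 0 0 -4.17; 0 -2.93 0.09 0 0 0 -5; 0 -3.23 0.2 0 0 0 -5.83; 0 -3.52 0.34 0 0 0 -6.67; 0 -3.8 0.5 0 0 0 -7.5; 0 -3.8 0.5 0 0 0 -7.5"

```text
time_s: 3.23
tool_pos: [407.6, -260.6, 63.8]
orientation: [1.733, 2.615, -0.001]
wrist_force: [1.1, -0.9, -0.6]
grip_width: -0.1
finger_force: 0.0
```

```bash
python3 -c "
from h import *
rows([lev(t,19.5,62) for t in (45,50,55,60,65,70,75,80,84,86,87.5)],lev(45,19.5,62)[:3],A+45)"
```

```text
at [ 407.6 -260.6   63.8] yaw 112.8 q [-0.73  0.25 -0.46  0.85 -0.    0.44] F [ 1.1 -0.9 -0.6] w -0.1 t 3.2333
(np.float64(405.4), np.float64(-258.9), 62, 112.8) -> [0. 0. 0. 0. 0. 0.]
(np.float64(407.2), np.float64(-266.7), 62, 117.8) -> [-0.32 -0.05  0.    0.    0.   -0.83]
(np.float64(409.7), np.float64(-274.4), 62, 122.8) -> [-0.64 -0.08  0.    0.    0.   -1.67]
(np.float64(412.9), np.float64(-281.8), 62, 127.8) -> [-0.96 -0.08  0.    0.    0.   -2.5 ]
(np.float64(416.6), np.float64(-288.9), 62, 132.8) -> [-1.28 -0.05  0.    0.    0.   -3.33]
(np.float64(421.0), np.float64(-295.6), 62, 137.8) -> [-1.6   0.01  0.    0.    0.   -4.17]
(np.float64(426.0), np.float64(-301.9), 62, 142.8) -> [-1.9   0.09  0.    0.    0.   -5.  ]
(np.float64(431.5), np.float64(-307.8), 62, 147.8) -> [-2.21  0.2   0.    0.    0.   -5.83]
(np.float64(436.2), np.float64(-312.1), 62, 151.8) -> [-2.44  0.31  0.    0.    0.   -6.5 ]
(np.float64(438.7), np.float64(-314.2), 62, 153.8) -> [-2.56  0.37  0.    0.    0.   -6.83]
(np.float64(440.6), np.float64(-315.6), 62, 155.3) -> [-2.64  0.42  0.    0.    0.   -7.08]
```

Call:
apply_moves --motion "0 -0.32 -0.05 0 0 0 -0.83; 0 -0.64 -0.08 0 0 0 -1.67; 0 -0.96 -0.08 0 0 0 -2.5; 0 -1.28 -0.05 0 0 0 -3.33; 0 -1.6 0.01 0 0 0 -4.17; 0 -1.9 0.09 0 0 0 -5; 0 -2.21 0.2 0 0 0 -5.83; 0 -2.44 0.31 0 0 0 -6.5; 0 -2.56 0.37 0 0 0 -6.83; 0 -2.64 0.42 0 0 0 -7.08; 0 -2.64 0.42 0 0 0 -7.08"

```text
time_s: 4.15
tool_pos: [442.5, -315.4, 63.1]
orientation: [0.672, 3.067, -0.001]
wrist_force: [-0.3, -0.7, -0.4]
grip_width: 0.1
finger_force: 0.0
```

```bash
python3 -c "
from h import *
im,d=imaging.get_image('scene')
cv2.imwrite('pics/s2.png',cv2.resize(im[130:330,230:450,::-1],None,fx=2.5,fy=2.5,interpolation=cv2.INTER_CUBIC))
rows([lev(60,40,62),lev(60,40,160),(*holder(0,0),160,67.8)])"
```

```text
at [ 442.1 -315.1   62.9] yaw 155.2 q [-0.77  0.36 -0.31  0.9   0.   -0.33] F [-0.7  0.9  0.6] w -0.0 t 4.2
(np.float64(400.3), np.float64(-265.6), 62, 127.8) -> [ 2.35  1.1   0.03 -0.    0.01  4.57]
(np.float64(400.3), np.float64(-265.6), 160, 127.8) -> [ 2.34  1.1  -3.89 -0.    0.01  4.57]
(np.float64(545.8), np.float64(-119.8), 160, 67.8) -> [-5.000e-01  8.830e+00 -3.890e+00  1.000e-02  1.000e-02  1.457e+01]
```

View pics/s2.png

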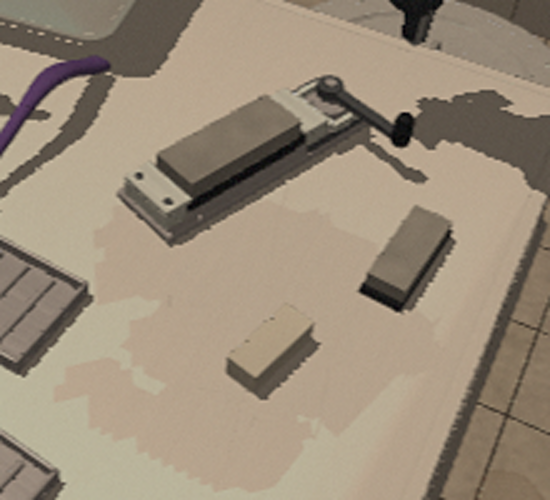

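The lever is still clamped, with the knob at (403,125) in the crop. The fingers are already beyond it, at (410,35). I'll check where they really passed.

```bash
python3 -c "
from h import *
p=imaging.camera_params('scene');K=np.array(p['intrinsics']);V=np.array(p['view'])
s=readout.observe();print(s['tool_pos'],s['orientation'])
def pr(X):
    x=V[:3,:3]@X+V[:3,3];x=K@x;return x[:2]/x[2]
for dz in(0,-22,22): 
    u=pr(s['tool_pos']+[0,0,dz]);print(dz,u,(u-[230,130])*2.5)
for X in ([412.6,-208,65],[412.6,-208,31],[458,-319,65],[458,-319,31],[496,-242,42]): print(X,(pr(np.array(X))-[230,130])*2.5)
im,d=imaging.get_image('scene');P=cloud('scene',d.astype(float));
b=P[110:190,370:420].reshape(-1,3);b=b[(b[:,2]>55)&(b[:,2]<67)&(b[:,1]>-280)];print(len(b),b.mean(0) if len(b) else '')
c=P[110:160,370:430].reshape(-1,3);c=c[(c[:,1]<-285)&(c[:,1]>-345)&(c[:,2]>5)&(c[:,0]>400)];print(len(c),c.min(0),c.max(0),c[np.argsort(c[:,2])[:5]])
cv2.imwrite('pics/s3.png',cv2.resize(im[60:260,300:520,::-1],None,fx=2.7,fy=2.7,interpolation=cv2.INTER_CUBIC))
"
```

```text
[ 442.07522052 -315.11439472   62.92646344] [ 6.73595854e-01  3.06722041e+00 -1.01755477e-03]
0 [394.48163227 147.118812  ] [411.20408069  42.79702999]
-22 [392.64482835 154.15725538] [406.61207088  60.39313845]
22 [396.37374558 139.86842877] [415.93436395  24.67107191]
[412.6, -208, 65] [404.04410938 114.11680434]
[412.6, -208, 31] [396.64335448 141.41792396]
[458, -319, 65] [397.41440227  33.93230118]
[458, -319, 31] [390.72160962  60.9531995 ]
[496, -242, 42] [328.47624085  82.73503008]
44 [ 412.32477215 -205.24771288   60.49510489]
560 [ 415.11435719 -344.4695577    67.35474083] [ 465.60985725 -285.11636867  184.63123021] [[ 442.16118532 -309.01265873   67.35474083]
 [ 438.49566372 -304.99836555   68.45319824]
 [ 443.97328209 -306.18290379   68.53772892]
 [ 447.26486906 -308.06690625   69.03022355]
 [ 439.36470318 -306.44138504   70.1871363 ]]
```

View pics/s3.png

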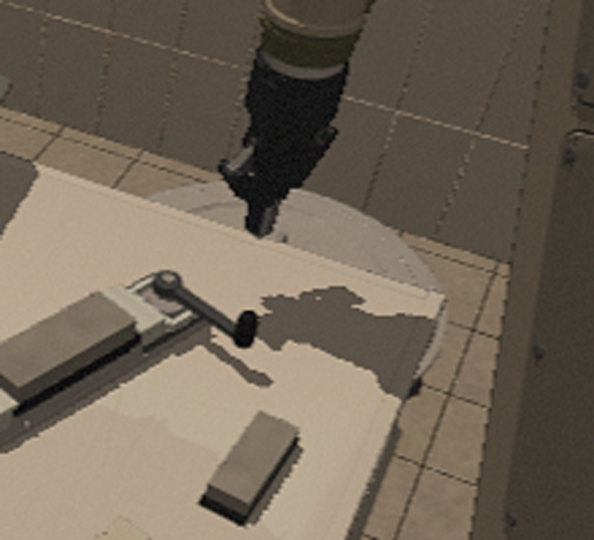

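The fingertips appear at crop pixel (262,237), which puts them at about z=65. They are near TCP level rather than 22 mm ahead, so they passed just over the knob. I'll check this against the first wrist image, then look again from here.

Run:
```python
from h import *
p=imaging.camera_params('wrist');K=np.array(p['intrinsics']);T=np.array(p['T_tool_cam'])
def pw(X):
    c=np.linalg.inv(T)@np.r_[X,1];c=c[:3];th=np.arctan2(np.hypot(*c[:2]),c[2]);n=c[:2]/np.hypot(*c[:2]);return (K[:2,2]+K[0,0]*th*n)
for s in(-20,-10,0,10,22): print(s,*[(pw([x,0,s])*1.4).round(0) for x in(-11,0,11)])
f=np.load('w1.npz');d=f['d'].astype(float)
v,u=np.mgrid[:420,:560];m=np.stack([u-K[0,2],v-K[1,2]],-1)/K[0,0];r=np.linalg.norm(m,axis=-1)+1e-9
X=np.stack([m[...,0]/r*np.tan(r)*d,m[...,1]/r*np.tan(r)*d,d],-1)@T[:3,:3].T+T[:3,3]
for vv in (250,254,258,262,270,280,290): print(vv,[X[vv,uu].round(0).tolist() for uu in(262,268,281,287)])
```

```text
-20 [382. 426.] [382. 397.] [382. 366.]
-10 [382. 410.] [382. 382.] [382. 353.]
0 [382. 396.] [382. 370.] [382. 341.]
10 [382. 384.] [382. 358.] [382. 331.]
22 [382. 370.] [382. 346.] [382. 320.]
250 [[-90.0, -14.0, 226.0], [-90.0, -7.0, 225.0], [-91.0, 9.0, 227.0], [-90.0, 17.0, 226.0]]
254 [[10.0, -5.0, -11.0], [10.0, -2.0, -11.0], [10.0, 4.0, -10.0], [10.0, 6.0, -11.0]]
258 [[10.0, -5.0, -15.0], [10.0, -2.0, -14.0], [10.0, 4.0, -15.0], [10.0, 6.0, -15.0]]
262 [[10.0, -5.0, -19.0], [10.0, -2.0, -20.0], [10.0, 4.0, -18.0], [10.0, 6.0, -19.0]]
270 [[10.0, -5.0, -26.0], [10.0, -2.0, -27.0], [10.0, 3.0, -26.0], [10.0, 6.0, -26.0]]
280 [[10.0, -4.0, -35.0], [10.0, -2.0, -36.0], [10.0, 3.0, -36.0], [11.0, 6.0, -36.0]]
290 [[10.0, -4.0, -42.0], [10.0, -2.0, -43.0], [10.0, 3.0, -42.0], [10.0, 5.0, -44.0]]
```

Depth confirms it. With the fingers closed, the tips sit about 8 mm behind the reported TCP, so they passed over the knob. I'll redo the push with the TCP about 26 mm lower, which is clear of everything even if the stated tip length were right.

```bash
python3 -c "
from h import *
rows([lev(0,45,105)],y0=155.3)
print()
rows([lev(0,45,36)],lev(0,45,105)[:3],A)
"
```

```text
at [ 441.8 -314.9   62.7] yaw 155.3 q [-0.77  0.36 -0.31  0.9   0.   -0.34] F [0.3 0.  0.9] w -0.2 t 4.25
(np.float64(429.6), np.float64(-166.3), 105, 67.8) -> [ 2.93  5.2  -1.69  0.    0.   14.58]

at [ 441.8 -314.9   62.7] yaw 67.8 q [-0.77  0.36 -0.31  0.9   0.   -0.34] F [0.3 0.  0.9] w -0.2 t 4.25
(np.float64(429.6), np.float64(-166.3), 36, 67.8) -> [0.   0.   2.76 0.   0.   0.  ]
```

Call:
apply_moves --motion "0 0 0 -1.7 0 0 0; 0 0 0.5 -1.7 0 0 1.2; 0 2.93 5.2 -1.7 0 0 14.58; 0 2.93 5.2 -1.7 0 0 14.58; 0 2.93 5.2 -1.7 0 0 14.58; 0 2.93 5.2 -1.7 0 0 14.58; 0 2.93 5.2 -1.7 0 0 14.58; 0 2.93 5.2 -1.7 0 0 14.58; 0 2.93 5.2 -1.7 0 0 14.58; 0 2.93 5.2 -1.7 0 0 14.58; 0 2.93 5.2 -1.7 0 0 14.58; 0 2.93 5.2 -1.7 0 0 14.58"

```text
time_s: 5.25
tool_pos: [429.0, -165.9, 104.9]
orientation: [2.467, 1.944, 0.0]
wrist_force: [0.1, 1.1, -0.4]
grip_width: -0.0
finger_force: 0.0
```

```bash
python3 -c "
from h import *
rows([lev(0,45,36)])
"
```

```text
at [ 429.  -165.9  104.9] yaw 76.5 q [-0.54  0.17 -0.45  0.95  0.    1.26] F [ 0.1  1.1 -0.4] w -0.0 t 5.25
(np.float64(429.6), np.float64(-166.3), 36, 67.8) -> [-0.01  0.03  2.76  0.    0.    1.44]
```

Call:
apply_moves --motion "0 0 0 1 0 0 0.8; 0 0 0 1.8 0 0 1.44; 0 0 0 2.4 0 0 1.44; 0 0 0 2.76 0 0 1.44; 0 0 0 2.76 0 0 1.44; 0 0 0 2.76 0 0 1.44"

```text
time_s: 5.75
tool_pos: [429.0, -166.1, 35.7]
orientation: [-2.6, -1.762, 0.0]
wrist_force: [0.5, 0.0, 0.1]
grip_width: 0.1
finger_force: 0.0
```

Call:
apply_moves --motion "0 -0.76 0 0 0 0 0; 0 -1.02 0 0 0 0 0; 0 -1.34 -0.05 0 0 0 -0.83; 0 -1.66 -0.08 0 0 0 -1.67; 0 -1.66 -0.08 0 0 0 -1.67"

```text
time_s: 6.17
tool_pos: [412.4, -205.1, 36.7]
orientation: [2.434, 1.983, 0.002]
wrist_force: [-0.2, 0.5, 0.1]
grip_width: -0.2
finger_force: 0.0
```

```bash
python3 -c "
from h import *
rows([lev(t,19.5,36) for t in (10,15,20,25,30,35,40,45,50,55,60,65)],lev(10,19.5,36)[:3],A+10)
im,d=imaging.get_image('scene');P=cloud('scene',d.astype(float))
c=P[100:200,330:430].reshape(-1,3);c=c[(c[:,1]<-205)&(c[:,1]>-260)&(c[:,2]>50)&(c[:,2]<67)&(c[:,0]>380)&(c[:,0]<430)];print(len(c),c.mean(0))
"
```

```text
at [ 412.4 -205.1   36.7] yaw 77.8 q [-0.64  0.25 -0.55  0.77  0.    1.14] F [-0.2  0.5  0.1] w -0.2 t 6.1667
(np.float64(412.1), np.float64(-203.9), 36, 77.8) -> [0. 0. 0. 0. 0. 0.]
(np.float64(409.1), np.float64(-211.4), 36, 82.8) -> [-0.32 -0.05  0.    0.    0.   -0.83]
(np.float64(406.7), np.float64(-219.1), 36, 87.8) -> [-0.64 -0.08  0.    0.    0.   -1.67]
(np.float64(405.1), np.float64(-226.9), 36, 92.8) -> [-0.96 -0.08  0.    0.    0.   -2.5 ]
(np.float64(404.1), np.float64(-234.9), 36, 97.8) -> [-1.28 -0.05  0.    0.    0.   -3.33]
(np.float64(403.8), np.float64(-242.9), 36, 102.8) -> [-1.59  0.01  0.    0.    0.   -4.17]
(np.float64(404.3), np.float64(-251.0), 36, 107.8) -> [-1.91  0.09  0.    0.    0.   -5.  ]
(np.float64(405.4), np.float64(-258.9), 36, 112.8) -> [-2.21  0.2   0.    0.    0.   -5.83]
(np.float64(407.2), np.float64(-266.7), 36, 117.8) -> [-2.5   0.34  0.    0.    0.   -6.67]
(np.float64(409.7), np.float64(-274.4), 36, 122.8) -> [-2.78  0.5   0.    0.    0.   -7.5 ]
(np.float64(412.9), np.float64(-281.8), 36, 127.8) -> [-3.04  0.69  0.    0.    0.   -8.33]
(np.float64(416.6), np.float64(-288.9), 36, 132.8) -> [-3.29  0.89  0.    0.    0.   -9.17]
5 [ 399.45266211 -212.22363977   58.69683471]
```

Call:
apply_moves --motion "0 -0.32 -0.05 0 0 0 -0.83; 0 -0.64 -0.08 0 0 0 -1.67; 0 -0.96 -0.08 0 0 0 -2.5; 0 -1.28 -0.05 0 0 0 -3.33; 0 -1.59 0.01 0 0 0 -4.17; 0 -1.91 0.09 0 0 0 -5; 0 -2.21 0.2 0 0 0 -5.83; 0 -2.5 0.34 0 0 0 -6.67; 0 -2.78 0.5 0 0 0 -7.5; 0 -3.04 0.69 0 0 0 -8.33; 0 -3.29 0.89 0 0 0 -9.17; 0 -3.29 0.89 0 0 0 -9.17"

```text
time_s: 7.22
tool_pos: [417.1, -289.7, 35.7]
orientation: [-1.246, -2.883, 0.001]
wrist_force: [-0.0, 0.1, 0.2]
grip_width: 0.1
finger_force: 0.1
```

```bash
python3 -c "
from h import *
rows([lev(t,19.5,36) for t in (65,70,75,80,83,86,87.5,89)],lev(65,19.5,36)[:3],A+65)
im,d=imaging.get_image('scene');P=cloud('scene',d.astype(float))
c=P[100:200,330:430].reshape(-1,3);print([ (len(q:=c[(abs(c[:,0]-x)<15)&(abs(c[:,1]-y)<15)&(c[:,2]>50)&(c[:,2]<67)]), q.mean(0).round(1) if len(q) else 0) for x,y in((412,-206),lev(65,0,0)[:2])])
"
```

```text
at [ 417.1 -289.7   35.7] yaw 132.8 q [-0.76  0.33 -0.43  0.81 -0.    0.05] F [-0.   0.1  0.2] w 0.1 t 7.2167
(np.float64(416.6), np.float64(-288.9), 36, 132.8) -> [0. 0. 0. 0. 0. 0.]
(np.float64(421.0), np.float64(-295.6), 36, 137.8) -> [-0.32 -0.05  0.    0.    0.   -0.83]
(np.float64(426.0), np.float64(-301.9), 36, 142.8) -> [-0.64 -0.08  0.    0.    0.   -1.67]
(np.float64(431.5), np.float64(-307.8), 36, 147.8) -> [-0.96 -0.08  0.    0.    0.   -2.5 ]
(np.float64(435.0), np.float64(-311.1), 36, 150.8) -> [-1.15 -0.06  0.    0.    0.   -3.  ]
(np.float64(438.7), np.float64(-314.2), 36, 153.8) -> [-1.34 -0.04  0.    0.    0.   -3.5 ]
(np.float64(440.6), np.float64(-315.6), 36, 155.3) -> [-1.44 -0.02  0.    0.    0.   -3.75]
(np.float64(442.5), np.float64(-317.1), 36, 156.8) -> [-1.53 -0.01  0.    0.    0.   -4.  ]
[(0, 0), (4, array([ 436.9, -298.5,   53.5]))]
```

Call:
apply_moves --motion "0 -0.32 -0.05 0 0 0 -0.83; 0 -0.64 -0.08 0 0 0 -1.67; 0 -0.96 -0.08 0 0 0 -2.5; 0 -1.15 -0.06 0 0 0 -3; 0 -1.3 -0.04 0 0 0 -3.4; 0 -1.3 -0.04 0 0 0 -3.4"

```text
time_s: 7.77
tool_pos: [438.2, -313.1, 35.5]
orientation: [-0.718, -3.057, 0.0]
wrist_force: [-1.9, -0.2, 0.6]
grip_width: 0.2
finger_force: 0.8
```

```bash
python3 -c "
from h import *
rows([lev(86,19.5,36)],y0=A+85.4)
print('retreat: back 20 along +x tool, up');rows([lev(85.4,45,36),lev(85.4,45,200),(*holder(-25,0),225,67.8)],y0=A+85.4)
"
```

```text
at [ 438.2 -313.1   35.5] yaw 153.2 q [-0.77  0.38 -0.36  0.84 -0.   -0.31] F [-1.9 -0.2  0.6] w 0.2 t 7.7667
(np.float64(438.7), np.float64(-314.2), 36, 153.8) -> [-0.04 -0.03 -0.02  0.    0.   -0.1 ]
retreat: back 20 along +x tool, up
at [ 438.2 -313.1   35.5] yaw 153.2 q [-0.77  0.38 -0.36  0.84 -0.   -0.31] F [-1.9 -0.2  0.6] w 0.2 t 7.7667
(np.float64(415.2), np.float64(-302.1), 36, 153.2) -> [ 1.02 -0.02 -0.02  0.    0.    0.  ]
(np.float64(415.2), np.float64(-302.1), 200, 153.2) -> [ 1.02 -0.02 -6.58  0.    0.    0.  ]
(np.float64(536.3539803295382), np.float64(-142.94676462024987), 225, 67.8) -> [-0.43  7.84 -7.58  0.    0.   14.23]
```

Call:
apply_moves --motion "0 0.5 0 0 0 0 0; 0 1 0 0 0 0 0; 0 1 0 -1.5 0 0 0; 0 1 0 -3 0 0 0; 70 1 0 -4.6 0 0 0; 70 1 1.2 -6 0 0 1.2; 70 0.8 2.6 -7.5 0 0 2.4; 70 0.6 4 -7.6 0 0 3.6; 70 0.3 5.5 -7.6 0 0 4.8; 70 0 7 -7.6 0 0 6; 70 -0.43 7.84 -7.6 0 0 7.2; 70 -0.43 7.84 -7.6 0 0 8.4"

```text
time_s: 8.77
tool_pos: [538.8, -138.0, 226.1]
orientation: [1.899, 2.499, 0.005]
wrist_force: [-0.4, -0.6, -0.3]
grip_width: 69.9
finger_force: 0.0
```

Call:
apply_moves --motion "70 0 0 0 0 0 1.2; 70 0 0 0 0 0 2.4; 70 0 0 0 0 0 3.6; 70 0 0 0 0 0 4.8; 70 0 0 0 0 0 5.8; 70 0 0 0 0 0 5.8; 70 0 0 0 0 0 5.8"

```text
time_s: 9.35
tool_pos: [535.2, -142.1, 225.8]
orientation: [2.556, 1.825, 0.001]
wrist_force: [0.0, 0.0, 0.6]
grip_width: 69.8
finger_force: 0.0
```

```bash
cat >> h.py <<'E'
def snap(tag):
    s=readout.observe();im,d=imaging.get_image('wrist');np.savez(tag,im=im,d=d,p=s['tool_pos'],o=s['orientation'])
    cv2.imwrite(f'pics/{tag}.png',cv2.resize(im[:,:,::-1],(784,588),interpolation=cv2.INTER_CUBIC));return np.load(tag+'.npz')
def wcloud(f):
    d=f['d'].astype(float);p=imaging.camera_params('wrist');K=np.array(p['intrinsics']);T=np.array(p['T_tool_cam'])
    v,u=np.mgrid[:420,:560];m=np.stack([u-K[0,2],v-K[1,2]],-1)/K[0,0];r=np.linalg.norm(m,axis=-1)+1e-9
    X=np.stack([m[...,0]/r*np.tan(r)*d,m[...,1]/r*np.tan(r)*d,d],-1)@T[:3,:3].T+T[:3,3]
    return X, X@R.from_rotvec(f['o']).as_matrix().T+f['p']
E
python3 -c "
from h import *
rows([])
f=snap('w2');X,W=wcloud(f);Xf=X.reshape(-1,3)
t=Xf[(Xf[:,2]<40)&(Xf[:,2]>-40)&(abs(Xf[:,0])<30)&(abs(Xf[:,1])<70)]
for lo in(-60,0): q=t[(t[:,1]>lo)&(t[:,1]<lo+60)];print('finger',q.min(0).round(1),q.max(0).round(1),np.percentile(q,[2,98],axis=0).round(1).tolist())
"
```

```text
at [ 535.2 -142.1  225.8] yaw 71.1 q [-0.4   0.27 -0.01  1.29  0.    1.5 ] F [0.  0.  0.6] w 69.8 t 9.35
finger [-10.6 -48.2 -40. ] [ 12.2 -33.6 -12.2] [[-9.6, -47.2, -39.7], [11.8, -33.8, -13.8]]
finger [-11.1  35.2 -40. ] [ 12.3  49.5 -11.8] [[-9.7, 35.5, -39.6], [11.8, 48.8, -13.9]]
```

View pics/w2.png

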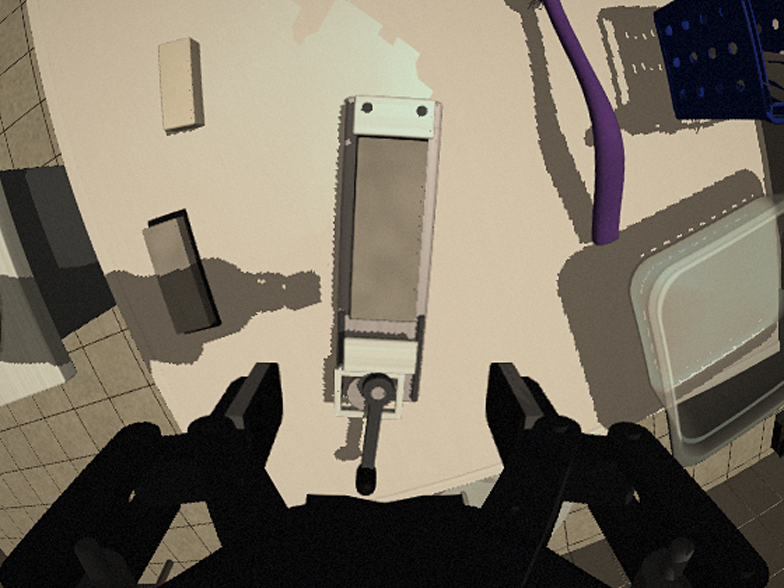

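The lever now lies along −x at (370,430), and a gap has opened between the stone and the sliding jaw at (385,335). Next I'll refine the stone's pose and the tray poses, and work out the grasp.

Run:
```python
from h import *
f=np.load('w2.npz');X,W=wcloud(f)
b=[int(x/1.4) for x in(335,120,445,335)];Q=W[b[1]:b[3],b[0]:b[2]].reshape(-1,3);Q=Q[(Q[:,2]>43)&(Q[:,2]<51)]
r=cv2.minAreaRect(Q[:,:2].astype(np.float32));print('stone',len(Q),r,np.median(Q[:,2]))
g=lambda px,z:wrist_ray(np.array(px)/1.4,z,f['p'],f['o'])
c=g([(358,136),(428,139),(418,321),(349,319)],47);print(c.round(1).tolist(),c.mean(0))
j=g([(357,97),(441,98)],35);print('fixed',j.round(1).tolist(),j.mean(0)); print('lip inner fixed',g([(395,135)],35),'jaw lip',g([(381,340)],35),'pivot',g([(378,390)],48))
b=[int(x/1.4) for x in(100,20,230,150)];Q=W[b[1]:b[3],b[0]:b[2]].reshape(-1,3);Q=Q[(Q[:,2]>19)&(Q[:,2]<29)];print('dress',cv2.minAreaRect(Q[:,:2].astype(np.float32)))
rows([(*holder(0,0),120,67.8),(*holder(0,0),19,67.8)])
```

```text
stone 6258 ((546.5532836914062, -120.74362182617188), (135.5715789794922, 50.71895217895508), 67.7796859741211) 46.154743048526015
[[549.4, -48.7, 47.0], [595.5, -66.5, 47.0], [546.7, -193.0, 47.0], [497.6, -174.4, 47.0]] [ 547.29042972 -120.64017424   47.        ]
fixed [[557.9, -19.8, 35.0], [615.9, -39.8, 35.0]] [586.87943244 -29.78780196  35.        ]
lip inner fixed [[574.77771168 -55.89777726  35.        ]] jaw lip [[ 513.37554353 -203.14906951   35.        ]] pivot [[ 498.59233836 -238.73045223   48.        ]]
dress ((425.020751953125, 52.5531005859375), (76.24822998046875, 31.356874465942383), 75.30084228515625)
at [ 535.1 -142.1  225.8] yaw 71.1 q [-0.4   0.27 -0.01  1.29  0.    1.5 ] F [-0.2 -0.6  0.3] w 70.0 t 9.4
(np.float64(545.8), np.float64(-119.8), 120, 67.8) -> [ 0.98  0.11  4.23  0.01 -0.    0.55]
(np.float64(545.8), np.float64(-119.8), 19, 67.8) -> [ 0.98  0.11  8.27  0.01 -0.    0.55]
```

Call:
apply_moves --motion "70 0.95 0.11 1.5 0 0 0.55; 70 0.95 0.11 3 0 0 0.55; 70 0.95 0.11 4.5 0 0 0.55; 70 0.95 0.11 6 0 0 0.55; 70 0.95 0.11 7 0 0 0.55; 70 0.95 0.11 7.7 0 0 0.55; 70 0.95 0.11 8 0 0 0.55; 70 0.95 0.11 8.1 0 0 0.55; 70 0.95 0.11 8.1 0 0 0.55"

```text
time_s: 10.15
tool_pos: [545.5, -120.9, 23.2]
orientation: [2.608, 1.751, 0.0]
wrist_force: [-0.2, 0.6, -0.3]
grip_width: 69.8
finger_force: 0.0
```

```bash
python3 -c "
from h import *
rows([(545.8,-120.3,20,67.8)])
f=snap('w3');X,W=wcloud(f);Xf=X.reshape(-1,3)
t=Xf[(Xf[:,2]<10)&(Xf[:,2]>-40)&(abs(Xf[:,0])<30)&(abs(Xf[:,1])<60)&(abs(Xf[:,1])>29)]
for lo in(-60,0): q=t[(t[:,1]>lo)&(t[:,1]<lo+60)];print('finger',np.percentile(q,[1,50,99],axis=0).round(1).tolist())
"
```

```text
at [ 545.5 -120.9   23.2] yaw 67.7 q [-0.36  0.43 -0.32  0.83 -0.    1.6 ] F [-0.2  0.6 -0.3] w 69.8 t 10.15
(545.8, -120.3, 20, 67.8) -> [ 0.03  0.    0.13  0.    0.   -0.01]
finger [[-10.0, -47.6, -39.8], [7.2, -34.4, -29.1], [11.9, -33.7, -13.3]]
finger [[-10.0, 35.5, -39.8], [7.2, 36.1, -29.1], [12.0, 49.2, -13.3]]
```

View pics/w3.png

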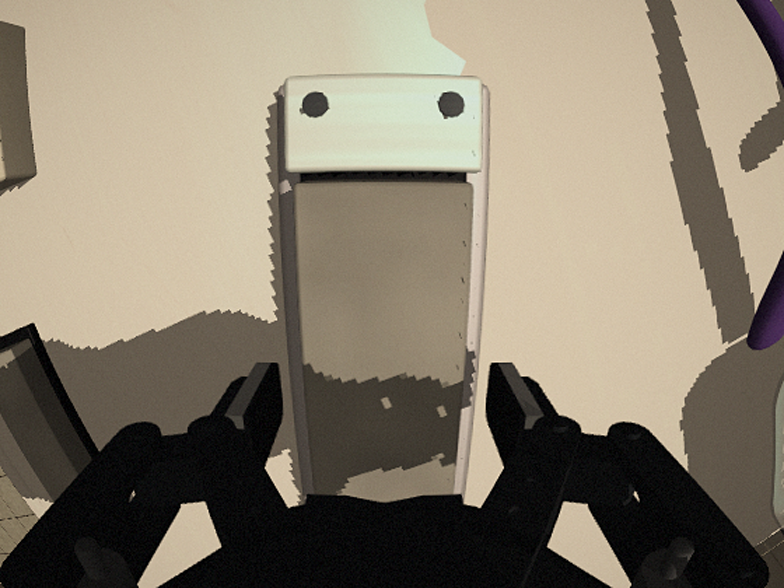

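The fingers straddle the stone, at x≈280 and x≈487 with the stone's edges at 298 and 472, and their tips are at about z=35. I'll go 3.5 mm lower and grip.

Call:
apply_moves --motion "70 0.02 0 0.14 0 0 0; 70 0.02 0 0.14 0 0 0; 45 0.02 0 0.14 0 0 0; 45 0.02 0 0.14 0 0 0; 45 0.02 0 0.14 0 0 0; 45 0.02 0 0.14 0 0 0; 45 0.02 0 0.14 0 0 0; 45 0.02 0 0.14 0 0 0" --squeeze 60

```text
time_s: 10.87
tool_pos: [546.2, -120.7, 20.6]
orientation: [2.608, 1.749, 0.002]
wrist_force: [-1.0, 0.2, 5.9]
grip_width: 48.5
finger_force: 65.2
```

Call:
apply_moves --motion "45 -0.08 0 0 0 0 0; 45 -0.16 0 0 0 0 0; 45 -0.24 0 0 0 0 0; 45 -0.32 0 0 0 0 0; 45 -0.36 0 0 0 0 0; 45 -0.36 0 0 0 0 0; 45 -0.36 0 0 0 0 0"

```text
time_s: 11.45
tool_pos: [543.4, -128.1, 20.6]
orientation: [2.608, 1.751, 0.005]
wrist_force: [1.5, 4.0, 5.5]
grip_width: 48.4
finger_force: 65.3
```

```bash
python3 -c "
from h import *
rows([])
f=snap('w4');X,W=wcloud(f)
for n in('w3','w4'):
    X,W=wcloud(np.load(n+'.npz'));u=(W[:,:,:2]-O)@np.array([np.cos(np.radians(A)),np.sin(np.radians(A))])
    m=(W[:,:,2]>43)&(W[:,:,2]<51)&(X[:,:,0]>30);m[:, :205]=0;m[:,345:]=0
    print(n,'stone +x end',np.percentile(u[m],99).round(1),'dark gap profile',)
    m=(W[:,:,2]>32)&(W[:,:,2]<38)&(X[:,:,0]>30)&(u<100)&(u>40);m[:, :215]=0;m[:,335:]=0;print('  lip inner',np.percentile(u[m],[1,5]).round(1))
"
```

```text
at [ 543.4 -128.1   20.6] yaw 67.8 q [-0.38  0.43 -0.33  0.82  0.    1.58] F [1.5 4.  5.5] w 48.4 t 11.45
w3 stone +x end 66.8 dark gap profile
  lip inner [67.1 70.6]
w4 stone +x end 58.7 dark gap profile
  lip inner [69.7 70.8]
```

Call:
apply_moves --motion "45 -0.04 0 0 0 0 0; 45 -0.04 0 -0.15 0 0 0; 45 -0.04 0 -0.4 0 0 0; 45 -0.04 0 -0.7 0 0 0; 45 -0.04 0 -1.1 0 0 0; 45 -0.04 0 -1.6 0 0 0; 45 -0.04 0 -2.3 0 0 0; 45 -0.04 0 -3.1 0 0 0; 45 -0.04 0 -3.9 0 0 0; 45 -0.04 0 -4.4 0 0 0; 45 -0.04 0 -4.4 0 0 0"

```text
time_s: 12.42
tool_pos: [543.7, -130.6, 133.5]
orientation: [2.605, 1.747, 0.005]
wrist_force: [0.8, -0.8, -4.4]
grip_width: 48.6
finger_force: 64.2
```

Run:
```python
from h import *
rows([])
out={}
for n in('scene','side'):
    im,d=imaging.get_image(n);P=cloud(n,d.astype(float))
    cv2.imwrite(f'pics/{n}5.png',cv2.resize(im[150:400,100:420,::-1],None,fx=2.4,fy=2.4,interpolation=cv2.INTER_CUBIC))
    # tray rims: points 10<z<20 inside windows around each tray
    for t,c,R_ in(('long',(609,272),75),('short',(640,123),75)):
        q=P.reshape(-1,3);a=np.radians(-8);e=np.array([np.cos(a),np.sin(a)]);nrm=np.array([-e[1],e[0]])
        s=(q[:,:2]-c)@e;w=(q[:,:2]-c)@nrm;hl=(115 if t=='long' else 72)
        k=(abs(s)<hl)&(abs(w)<60)&(q[:,2]>11)&(q[:,2]<19);print(n,t,k.sum(),cv2.minAreaRect(q[k,:2].astype(np.float32)), 'rack z',np.median(q[(abs(s)<hl-30)&(abs(w)<30),2]).round(1))
# stone in hand, tilt from scene cloud
im,d=imaging.get_image('scene');P=cloud('scene',d.astype(float)).reshape(-1,3)
s=readout.observe()['tool_pos'];k=(np.linalg.norm(P[:,:2]-s[:2],axis=1)<75)&(P[:,2]>90)&(P[:,2]<165);print('held z',k.sum(),np.percentile(P[k,2],[1,5,25,50,75]))
```

```text
at [ 543.7 -130.6  133.5] yaw 67.7 q [-0.38  0.32 -0.17  1.07 -0.    1.58] F [ 0.8 -0.8 -4.4] w 48.6 t 12.4167
scene long 775 ((616.752197265625, 270.8921203613281), (101.25645446777344, 201.2838592529297), 82.82823944091797) rack z 3.7
scene short 421 ((645.8900146484375, 117.9106674194336), (102.22038269042969, 121.4422607421875), 86.10840606689453) rack z 3.6
side long 703 ((615.6066284179688, 269.38836669921875), (103.0877456665039, 203.00193786621094), 82.42057800292969) rack z 6.4
side short 367 ((644.6864013671875, 115.90081024169922), (103.25340270996094, 122.76043701171875), 86.23075866699219) rack z 6.7
held z 1296 [126.17484908 129.70077219 140.1283392  154.04887722 155.78763676]
```

View pics/scene5.png

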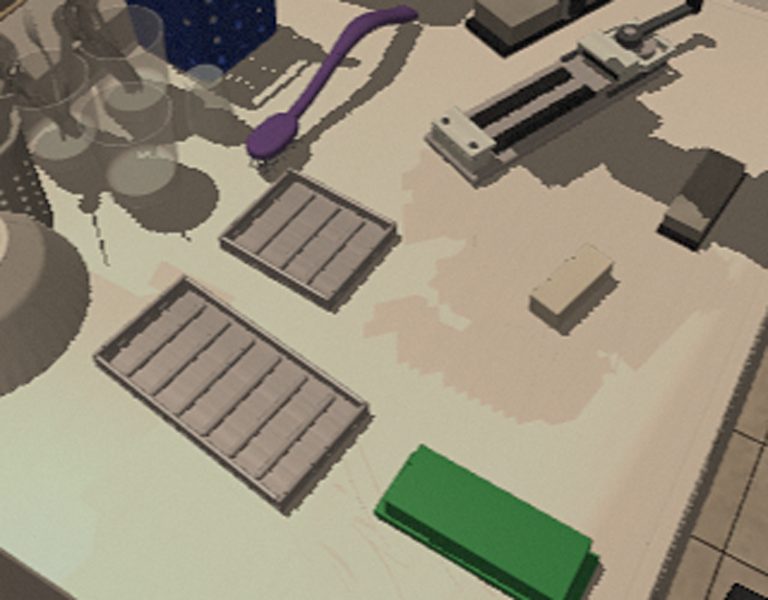

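The stone is out and level, and the holder is empty in the crop at (550,100). The long tray is centred at about (235,395) and the short tray at about (310,240). Next I'll carry the stone to the long tray.

Run:
```python
from h import *
a=np.array([543.7,-130.6]);b=np.array([616.2,270.1])
w=[0.02,.06,.11,.16,.21,.26,.31,.36,.41,.46,.5,.5]
rows([(*(a+t*(b-a)).round(1),133.5,67.7+104.9*t) for t in w])
```

```text
at [ 541.3 -129.6  129.2] yaw 67.7 q [-0.38  0.33 -0.18  1.07 -0.    1.58] F [-1.5  0.  -4.2] w 48.6 t 12.5667
(np.float64(545.2), np.float64(-122.6), 133.5, 69.798) -> [ 0.32  0.04 -0.17 -0.01  0.   -0.35]
(np.float64(548.1), np.float64(-106.6), 133.5, 73.994) -> [ 0.95 -0.1  -0.17 -0.01  0.   -1.05]
(np.float64(551.7), np.float64(-86.5), 133.5, 79.239) -> [ 1.75 -0.27 -0.17 -0.01  0.   -1.92]
(np.float64(555.3), np.float64(-66.5), 133.5, 84.48400000000001) -> [ 2.55 -0.44 -0.17 -0.01  0.   -2.8 ]
(np.float64(558.9), np.float64(-46.5), 133.5, 89.729) -> [ 3.34 -0.61 -0.17 -0.01  0.   -3.67]
(np.float64(562.6), np.float64(-26.4), 133.5, 94.974) -> [ 4.14 -0.78 -0.17 -0.01  0.   -4.54]
(np.float64(566.2), np.float64(-6.4), 133.5, 100.219) -> [ 4.94 -0.95 -0.17 -0.01 -0.   -5.42]
(np.float64(569.8), np.float64(13.7), 133.5, 105.464) -> [ 5.74 -1.12 -0.17 -0.01 -0.   -6.29]
(np.float64(573.4), np.float64(33.7), 133.5, 110.709) -> [ 6.53 -1.29 -0.17 -0.01 -0.   -7.17]
(np.float64(577.1), np.float64(53.7), 133.5, 115.95400000000001) -> [ 7.33 -1.46 -0.17 -0.01 -0.   -8.04]
(np.float64(580.0), np.float64(69.8), 133.5, 120.15) -> [ 7.97 -1.59 -0.17 -0.01 -0.   -8.74]
(np.float64(580.0), np.float64(69.8), 133.5, 120.15) -> [ 7.97 -1.59 -0.17 -0.01 -0.   -8.74]
```

Call:
apply_moves --motion "45 0.3 0 0 0 0 -0.35; 45 0.95 -0.1 0 0 0 -1.05; 45 1.75 -0.27 0 0 0 -1.92; 45 2.55 -0.44 0 0 0 -2.8; 45 3.34 -0.61 0 0 0 -3.67; 45 4.14 -0.78 0 0 0 -4.54; 45 4.94 -0.95 0 0 0 -5.42; 45 5.74 -1.12 0 0 0 -6.29; 45 6.53 -1.29 0 0 0 -7.17; 45 7.33 -1.46 0 0 0 -8.04; 45 7.97 -1.59 0 0 0 -8.74; 45 7.97 -1.59 0 0 0 -8.74"

```text
time_s: 13.57
tool_pos: [579.9, 73.3, 128.0]
orientation: [-1.555, -2.727, -0.001]
wrist_force: [0.5, 0.0, -5.0]
grip_width: 48.4
finger_force: 64.1
```

Run:
```python
from h import *
rows([(616.2,270.1,130,172.6)])
```

```text
at [579.9  73.3 128. ] yaw 120.6 q [-0.01  0.38 -0.1   1.09  0.    1.02] F [ 0.5  0.  -5. ] w 48.4 t 13.5667
(616.2, 270.1, 130, 172.6) -> [ 6.04  5.26 -0.07  0.   -0.03 -8.67]
```

Call:
apply_moves --motion "45 0.3 0.25 0 0 0 -0.4; 45 0.9 0.8 0 0 0 -1.3; 45 1.6 1.4 0 0 0 -2.3; 45 2.3 2 0 0 0 -3.3; 45 3 2.6 0 0 0 -4.3; 45 3.7 3.2 0 0 0 -5.3; 45 4.4 3.8 0 0 0 -6.3; 45 5 4.35 0 0 0 -7.2; 45 5.6 4.85 0 0 0 -8; 45 6.04 5.26 0 0 0 -8.67; 45 6.04 5.26 0 0 0 -8.67; 45 6.04 5.26 0 0 0 -8.67"

```text
time_s: 14.57
tool_pos: [617.6, 266.8, 127.9]
orientation: [-0.213, -3.132, 0.002]
wrist_force: [0.2, 0.2, -4.3]
grip_width: 48.9
finger_force: 64.1
```

Run:
```python
from h import *
rows([(616.2,270.1,30,172.6),(616.2,270.1,12.6,172.6)])
f=snap('w6');X,W=wcloud(f);a=np.radians(-7.4)
e=np.array([np.cos(a),np.sin(a)]);n=np.array([-e[1],e[0]]);q=W[:,:,:2]-[616.2,270.1];s=q@e;w=q@n
k=(abs(s)<112)&(abs(w)<62)&(W[:,:,2]>11)&(W[:,:,2]<19);Q=W[k];print(k.sum(),cv2.minAreaRect(Q[:,:2].astype(np.float32)),np.percentile(w[k],[1,99]),np.percentile(s[k],[1,99]))
```

```text
at [617.6 266.8 127.9] yaw 172.2 q [ 0.29  0.54  0.16  1.19 -0.    0.42] F [ 0.2  0.2 -4.3] w 48.9 t 14.5667
(616.2, 270.1, 30, 172.6) -> [ 0.06  0.13  3.92 -0.01 -0.02 -0.07]
(616.2, 270.1, 12.6, 172.6) -> [ 0.06  0.13  4.61 -0.01 -0.02 -0.07]
994 ((538.1741333007812, 279.7041015625), (100.77135467529297, 40.926490783691406), 82.78308868408203) [-50.22595829  49.335683  ] [-98.59465498 -60.5997105 ]
```

View pics/w6.png

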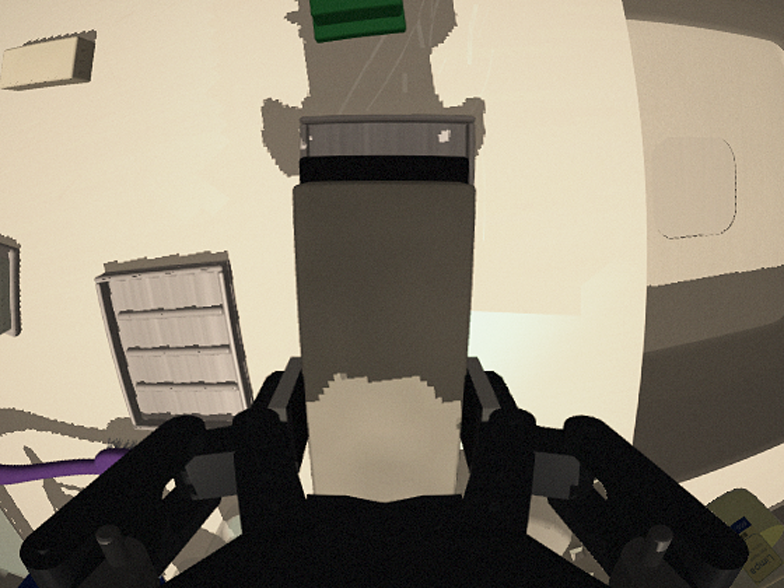

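The stone is held level and sits squarely over the long tray, whose near rim is at (388,120). I'll lower it.

Call:
apply_moves --motion "45 0.06 0.13 0.5 0 0 -0.07; 45 0.06 0.13 1.2 0 0 -0.07; 45 0.06 0.13 2 0 0 -0.07; 45 0.06 0.13 2.8 0 0 -0.07; 45 0.06 0.13 3.4 0 0 -0.07; 45 0.06 0.13 3.8 0 0 -0.07; 45 0.06 0.13 4 0 0 -0.07; 45 0.06 0.13 4.15 0 0 -0.07; 45 0.06 0.13 4.25 0 0 -0.07; 45 0.06 0.13 4.25 0 0 -0.07; 45 0.06 0.13 4.25 0 0 -0.07"

```text
time_s: 15.53
tool_pos: [617.9, 269.9, 24.1]
orientation: [0.203, 3.134, 0.001]
wrist_force: [-1.1, -0.4, -3.1]
grip_width: 48.6
finger_force: 64.1
```

Run:
```python
from h import *
rows([(616.2,270.1,12.6,172.6)])
```

```text
at [617.9 269.9  24.1] yaw 172.6 q [ 0.29  0.62  0.02  0.97 -0.    0.42] F [-1.1 -0.4 -3.1] w 48.6 t 15.5333
(616.2, 270.1, 12.6, 172.6) -> [ 0.07 -0.    0.46  0.    0.01 -0.  ]
```

Call:
apply_moves --motion "45 0 0 0.08 0 0 0; 45 0 0 0.16 0 0 0; 45 0 0 0.24 0 0 0; 45 0 0 0.32 0 0 0; 45 0 0 0.36 0 0 0; 45 0 0 0.36 0 0 0"

```text
time_s: 16.03
tool_pos: [617.0, 269.8, 13.8]
orientation: [-0.203, -3.134, 0.001]
wrist_force: [0.8, -0.4, -4.3]
grip_width: 48.3
finger_force: 64.1
```

Call:
apply_moves --motion "45 0 0 0.04 0 0 0; 45 0 0 0.08 0 0 0; 45 0 0 0.08 0 0 0; 45 0 0 0.08 0 0 0"

```text
time_s: 16.37
tool_pos: [617.4, 269.9, 12.7]
orientation: [0.203, 3.135, 0.0]
wrist_force: [-1.3, 0.4, -1.1]
grip_width: 48.8
finger_force: 64.3
```

Call:
apply_moves --motion "45 0 0 0.03 0 0 0; 45 0 0 0.05 0 0 0; 45 0 0 0.05 0 0 0"

```text
time_s: 16.62
tool_pos: [617.5, 269.9, 12.6]
orientation: [0.203, 3.134, 0.0]
wrist_force: [-3.6, -1.0, 6.5]
grip_width: 48.7
finger_force: 65.5
```

Call:
apply_moves --motion "54 0 0 0 0 0 0; 60 0 0 0 0 0 0; 66 0 0 0 0 0 0; 66 0 0 0 0 0 0; 66 0 0 -0.4 0 0 0; 66 0 0 -1.2 0 0 0; 66 0 0 -2.4 0 0 0; 66 0 0 -3.6 0 0 0; 66 0 0 -4.8 0 0 0; 66 0 0 -5.6 0 0 0; 66 0 0 -5.6 0 0 0"

```text
time_s: 17.53
tool_pos: [620.3, 270.8, 157.9]
orientation: [0.202, 3.126, 0.005]
wrist_force: [1.3, 0.0, 0.5]
grip_width: 65.7
finger_force: 0.0
```

Run:
```python
from h import *
f=snap('w7');X,W=wcloud(f);a=np.radians(-7.4)
e=np.array([np.cos(a),np.sin(a)]);n=np.array([-e[1],e[0]]);q=W[:,:,:2]-[616.2,270.1];s=q@e;w=q@n
for n_,lo,hi in(('top',34,46),('rim',11,19)):
    k=(abs(s)<112)&(abs(w)<60)&(W[:,:,2]>lo)&(W[:,:,2]<hi);Q=W[k];print(n_,k.sum(),cv2.minAreaRect(Q[:,:2].astype(np.float32)),Q[:,2].mean(),'plane',np.linalg.lstsq(np.c_[Q,],np.ones(len(Q)),rcond=None)[0])
k=(abs(s)<60)&(abs(w)<22)&(W[:,:,2]>30)&(W[:,:,2]<50);Q=np.c_[s[k],w[k],np.ones(k.sum())];print('tilt s,w (rad), z',np.linalg.lstsq(Q,W[k][:,2],rcond=None)[0])
rows([(424.9,52.7,140,75.4),(424.9,52.7,140,255.4),(645.3,116.9,140,-4),(645.3,116.9,140,176)])
```

```text
top 8810 ((619.6033325195312, 269.7988586425781), (50.18684768676758, 136.72642517089844), 82.89778900146484) 38.23647390187522 plane [0.000134   0.00043996 0.02087969]
rim 3448 ((617.36376953125, 269.5556640625), (100.67486572265625, 200.5669403076172), 82.65115356445312) 14.885200416651397 plane [0.00051718 0.00064089 0.03438538]
tilt s,w (rad), z [ 5.24341841e-04 -2.59633907e-04  3.82623862e+01]
at [619.4 270.5 155.2] yaw 172.6 q [ 0.29  0.53  0.2   1.24 -0.    0.42] F [-0.5  0.  -0.3] w 65.7 t 17.5833
(424.9, 52.7, 140, 75.4) -> [ 6.6  -9.64  0.54  0.07  0.02 16.2 ]
(424.9, 52.7, 140, 255.4) -> [  6.6   -9.64   0.54  -0.02   0.07 -13.8 ]
(645.3, 116.9, 140, -4) -> [-1.81 -5.96  0.6   0.1  -0.04 29.43]
(645.3, 116.9, 140, 176) -> [-1.81 -5.96  0.6   0.02  0.06 -0.57]
```

The whetstone is flat (tilt under 0.001 rad, top at z≈38) and centred in the long tray. Now the dressing stone.

Call:
apply_moves --motion "60 0.4 -0.6 0.1 0 0 1.1; 60 1 -1.4 0.5 0 0 2.2; 60 1.6 -2.3 0.5 0 0 3.3; 60 2.2 -3.2 0.5 0 0 4.4; 60 2.8 -4.1 0.5 0 0 5.5; 60 3.4 -5 0.5 0 0 6.6; 60 4 -5.8 0.5 0 0 7.7; 60 4.6 -6.7 0.5 0 0 8.8; 60 5.2 -7.6 0.5 0 0 9.9; 60 5.8 -8.5 0.5 0 0 11; 60 6.3 -9.2 0.5 0 0 12.1; 60 6.6 -9.64 0.5 0 0 13.2"

```text
time_s: 18.58
tool_pos: [419.8, 51.0, 137.5]
orientation: [-2.161, -2.278, 0.003]
wrist_force: [0.2, -0.3, 1.0]
grip_width: 60.2
finger_force: 0.0
```

Call:
apply_moves --motion "60 0 0 0 0 0 1; 60 0 0 0 0 0 2; 60 0 0 0 0 0 3; 60 0 0 0 0 0 3; 60 0 0 0 0 0 3; 60 0 0 0 0 0 3"

```text
time_s: 19.08
tool_pos: [422.2, 52.2, 138.0]
orientation: [-2.483, -1.924, 0.001]
wrist_force: [0.7, 0.5, 0.3]
grip_width: 59.9
finger_force: 0.0
```

Run:
```python
from h import *
f=snap('w8');X,W=wcloud(f)
k=(np.linalg.norm(W[:,:,:2]-[424.9,52.7],axis=2)<60)&(W[:,:,2]>18)&(W[:,:,2]<29);Q=W[k];r=cv2.minAreaRect(Q[:,:2].astype(np.float32));print(k.sum(),r,np.median(Q[:,2]),'table',np.median(W[(np.linalg.norm(W[:,:,:2]-[440,130],axis=2)<25)][:,2]))
t=X[(X[:,:,2]<40)&(X[:,:,2]>-40)&(abs(X[:,:,0])<30)&(abs(X[:,:,1])<60)];print(np.percentile(t,[1,99],axis=0))
rows([(*r[0],60,75.4),(*r[0],5,75.4)])
```

```text
3032 ((424.86700439453125, 53.26220703125), (75.4615478515625, 29.489065170288086), 75.98816680908203) 23.050216394688547 table -0.2151678689628227
[[-10.23519642 -42.24127609 -39.81283522]
 [ 11.86514501  43.9093953  -10.85116702]]
at [422.3  52.2 138.2] yaw 75.5 q [-0.07  0.08 -0.47  1.02 -0.    1.76] F [-0.2 -0.4 -0.1] w 60.1 t 19.1333
(424.86700439453125, 53.26220703125, 60, 75.4) -> [ 0.07  0.09  3.13 -0.01  0.    0.02]
(424.86700439453125, 53.26220703125, 5, 75.4) -> [ 0.07  0.09  5.33 -0.01  0.    0.02]
```

Call:
apply_moves --motion "60 0.07 0.07 1 0 0 0; 60 0.07 0.07 2.2 0 0 0; 60 0.07 0.07 3.4 0 0 0; 60 0.07 0.07 4.4 0 0 0; 60 0.07 0.07 5 0 0 0; 60 0.07 0.07 5.25 0 0 0; 60 0.07 0.07 5.3 0 0 0; 60 0.07 0.07 5.3 0 0 0"

```text
time_s: 19.8
tool_pos: [424.9, 53.4, 6.1]
orientation: [-2.485, -1.922, 0.001]
wrist_force: [-0.1, -1.2, 0.2]
grip_width: 59.8
finger_force: 0.0
```

Call:
apply_moves --motion "24 0 0 0 0 0 0; 24 0 0 0 0 0 0; 24 0 0 0 0 0 0; 24 0 0 0 0 0 0; 24 0 0 0 0 0 0; 24 0 0 0 0 0 0; 24 0 0 0 0 0 0" --squeeze 40

```text
time_s: 20.38
tool_pos: [426.0, 53.3, 7.3]
orientation: [2.484, 1.92, 0.003]
wrist_force: [-0.0, 0.7, 6.5]
grip_width: 28.8
finger_force: 40.2
```

Call:
apply_moves --motion "24 0 0 -0.2 0 0 0; 24 0 0 -0.6 0 0 0; 24 0 0 -1.2 0 0 0; 24 0 0 -2 0 0 0; 24 0 0 -2.8 0 0 0; 24 0 0 -3.5 0 0 0; 24 0 0 -4 0 0 0; 24 0 0 -4 0 0 0; 24 0 0 -4 0 0 0"

```text
time_s: 21.13
tool_pos: [425.3, 53.3, 106.6]
orientation: [2.485, 1.92, 0.002]
wrist_force: [-0.5, -0.2, -1.7]
grip_width: 28.6
finger_force: 39.8
```

Run:
```python
from h import *
rows([(645.3,116.9,106,176.1)])
f=snap('w9');X,W=wcloud(f)
k=(abs(X[:,:,1])<12)&(X[:,:,0]>0)&(X[:,:,0]<60)&(X[:,:,2]>-40)&(X[:,:,2]<30);t=X[k];print('held top in tool',len(t),np.percentile(t,[1,50,99],axis=0).round(1).tolist())
for c,n_ in(((645.3,116.9),'short'),):
    a=np.radians(-3.9);e=np.array([np.cos(a),np.sin(a)]);n=np.array([-e[1],e[0]]);q=W[:,:,:2]-c;s=q@e;w=q@n
    k=(abs(s)<72)&(abs(w)<60)&(W[:,:,2]>11)&(W[:,:,2]<19);print(k.sum(),cv2.minAreaRect(W[k][:,:2].astype(np.float32)) if k.sum()>20 else '')
f=np.load('w7.npz');X,W=wcloud(f);q=W[:,:,:2]-c;s=q@e;w=q@n;k=(abs(s)<72)&(abs(w)<60)&(W[:,:,2]>11)&(W[:,:,2]<19);print('w7',k.sum(),cv2.minAreaRect(W[k][:,:2].astype(np.float32)))
```

```text
at [425.3  53.3 106.6] yaw 75.4 q [-0.06  0.11 -0.52  0.94 -0.    1.76] F [-0.5 -0.2 -1.7] w 28.6 t 21.1333
(645.3, 116.9, 106, 176.1) -> [ 4.680e+00  7.880e+00  4.000e-02  2.000e-02  1.000e-02 -1.678e+01]
held top in tool 4943 [[0.6, -11.8, -17.2], [22.7, 0.0, -15.7], [37.7, 11.8, 3.4]]
2164 ((646.531494140625, 116.24505615234375), (100.5661849975586, 121.80719757080078), 85.95771789550781)
w7 1432 ((645.55029296875, 117.36534118652344), (101.07360076904297, 120.86920928955078), 85.82841491699219)
```

Call:
apply_moves --motion "24 0.15 0.3 0 0 0 -0.6; 24 0.45 0.8 0 0 0 -1.7; 24 0.8 1.3 0 0 0 -2.8; 24 1.1 1.85 0 0 0 -3.9; 24 1.4 2.4 0 0 0 -5; 24 1.7 2.9 0 0 0 -6.1; 24 2 3.4 0 0 0 -7.2; 24 2.3 3.9 0 0 0 -8.3; 24 2.6 4.4 0 0 0 -9.4; 24 2.9 4.9 0 0 0 -10.5; 24 3.2 5.4 0 0 0 -11.6; 24 3.5 5.9 0 0 0 -12.6"

```text
time_s: 22.18
tool_pos: [589.0, 101.0, 104.0]
orientation: [-0.777, -3.041, 0.002]
wrist_force: [-0.0, -1.1, -0.7]
grip_width: 28.8
finger_force: 39.8
```

Run:
```python
from h import *
rows([(645.8,116.8,106,175.9)])
```

```text
at [589. 101. 104.] yaw 151.3 q [ 0.04  0.42 -0.1   1.05 -0.    0.54] F [-0.  -1.1 -0.7] w 28.8 t 22.1833
(645.8, 116.8, 106, 175.9) -> [-1.69  1.64 -0.09 -0.01 -0.03 -4.1 ]
```

Call:
apply_moves --motion "24 -0.4 0.4 0 0 0 -1; 24 -0.8 0.8 0 0 0 -2; 24 -1.2 1.2 0 0 0 -3; 24 -1.55 1.5 0 0 0 -3.8; 24 -1.69 1.64 0 0 0 -4.1; 24 -1.69 1.64 0 0 0 -4.1; 24 -1.69 1.64 0 0 0 -4.1; 24 -1.69 1.64 0 0 0 -4.1"

```text
time_s: 22.85
tool_pos: [645.2, 116.1, 104.7]
orientation: [-0.122, -3.137, 0.001]
wrist_force: [-0.4, -0.6, -0.9]
grip_width: 29.1
finger_force: 39.8
```

Run:
```python
from h import *
rows([(645.8,116.8,22,175.9)])
```

```text
at [645.2 116.1 104.7] yaw 175.5 q [ 0.06  0.52  0.07  1.12 -0.    0.13] F [-0.4 -0.6 -0.9] w 29.1 t 22.85
(645.8, 116.8, 22, 175.9) -> [-0.03  0.03  3.31 -0.   -0.02 -0.06]
```

Call:
apply_moves --motion "24 -0.03 0.03 0.5 0 0 -0.06; 24 -0.03 0.03 1.2 0 0 -0.06; 24 -0.03 0.03 2 0 0 -0.06; 24 -0.03 0.03 2.6 0 0 -0.06; 24 -0.03 0.03 3 0 0 -0.06; 24 -0.03 0.03 3.2 0 0 -0.06; 24 -0.03 0.03 3.3 0 0 -0.06; 24 -0.03 0.03 3.4 0 0 -0.06; 24 -0.03 0.03 3.4 0 0 -0.06; 24 -0.03 0.03 3.4 0 0 -0.06"

```text
time_s: 23.68
tool_pos: [647.8, 116.9, 21.9]
orientation: [0.111, 3.138, 0.0]
wrist_force: [-0.1, 0.2, -1.4]
grip_width: 28.8
finger_force: 39.8
```

Call:
apply_moves --motion "24 0 0 0.05 0 0 0; 24 0 0 0.1 0 0 0; 24 0 0 0.1 0 0 0"

```text
time_s: 23.93
tool_pos: [647.3, 116.9, 18.7]
orientation: [0.111, 3.139, -0.0]
wrist_force: [0.1, -0.2, -0.0]
grip_width: 28.8
finger_force: 39.8
```

Call:
apply_moves --motion "24 0 0 0.05 0 0 0; 24 0 0 0.1 0 0 0; 24 0 0 0.1 0 0 0; 24 0 0 0.1 0 0 0"

```text
time_s: 24.27
tool_pos: [647.1, 116.9, 15.8]
orientation: [-0.111, -3.139, 0.0]
wrist_force: [0.2, -0.4, -1.0]
grip_width: 29.1
finger_force: 39.8
```

Call:
apply_moves --motion "24 0 0 0.03 0 0 0; 24 0 0 0.06 0 0 0; 24 0 0 0.06 0 0 0; 24 0 0 0.06 0 0 0"

```text
time_s: 24.6
tool_pos: [647.3, 116.9, 15.3]
orientation: [0.111, 3.139, -0.0]
wrist_force: [-2.6, 0.3, 6.5]
grip_width: 28.9
finger_force: 40.5
```

Call:
apply_moves --motion "33 0 0 0 0 0 0; 40 0 0 0 0 0 0; 50 0 0 0 0 0 0; 50 0 0 0 0 0 0; 50 0 0 -0.4 0 0 0; 50 0 0 -1.2 0 0 0; 50 0 0 -2.4 0 0 0; 50 0 0 -3.8 0 0 0; 50 0 0 -5.2 0 0 0; 50 0 0 -6 0 0 0; 50 0 0 -6 0 0 0; 50 0 0 -6 0 0 0"

```text
time_s: 25.6
tool_pos: [648.4, 117.0, 167.0]
orientation: [0.111, 3.135, 0.0]
wrist_force: [0.2, 0.1, -0.1]
grip_width: 49.7
finger_force: 0.0
```

Run:
```python
from h import *
rows([])
f=snap('w10');X,W=wcloud(f)
for c,an,h,lo,hi in(((645.8,116.8),-4.1,(50,45),27,38),((617,269.8),-7.4,(90,45),34,46)):
    a=np.radians(an);e=np.array([np.cos(a),np.sin(a)]);n=np.array([-e[1],e[0]]);q=W[:,:,:2]-c;s=q@e;w=q@n
    k=(abs(s)<h[0])&(abs(w)<h[1])&(W[:,:,2]>lo)&(W[:,:,2]<hi);print(k.sum(),cv2.minAreaRect(W[k][:,:2].astype(np.float32)),'tilt,z',np.linalg.lstsq(np.c_[s[k],w[k],np.ones(k.sum())],W[k][:,2],rcond=None)[0].round(4))
im,d=imaging.get_image('scene');cv2.imwrite('pics/s10.png',cv2.resize(im[100:400,80:480,::-1],None,fx=1.9,fy=1.9,interpolation=cv2.INTER_CUBIC))
```

```text
at [648.4 117.  167. ] yaw 176.0 q [ 0.06  0.49  0.17  1.25 -0.    0.13] F [ 0.2  0.1 -0.1] w 49.7 t 25.6
2636 ((649.2427368164062, 117.19709014892578), (29.72239875793457, 75.77445983886719), 85.87557983398438) tilt,z [ 7.00000e-04 -3.00000e-03  3.11815e+01]
6613 ((619.1267700195312, 269.4066162109375), (51.68571090698242, 136.37307739257812), 82.44194793701172) tilt,z [1.60000e-03 9.00000e-03 3.81489e+01]
```

View pics/s10.png

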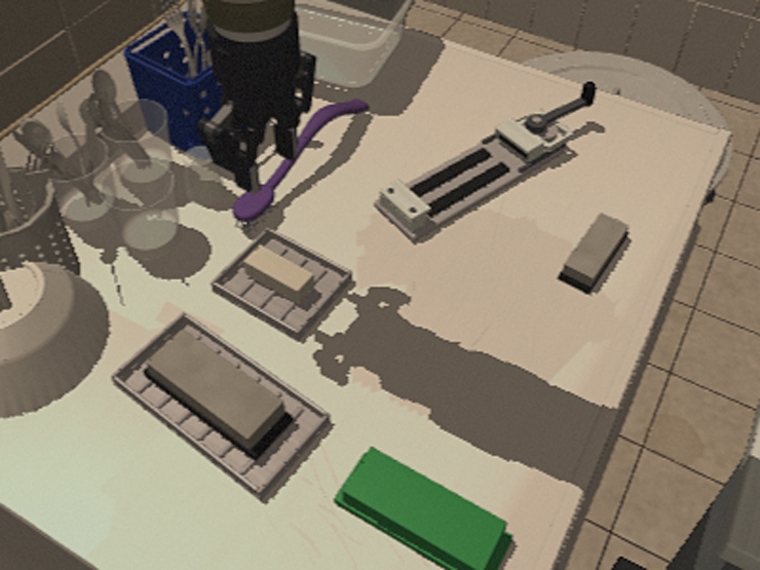

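The whetstone lies flat in the long tray at (215,390), and the dressing stone lies flat in the short tray at (280,275). The lever is open at (570,105). The brush is in its original place, and the gripper is clear of everything.

```bash
python3 -c "
from workcell import bot
print(bot.finish_job())"
```

```text
the job is handed in; nothing more can be done
None
```

The job is handed in: the lever is open, the whetstone was slid clear, lifted level and laid flat in the long tray, and the dressing stone lies flat in the short tray; the first lever push passed over the knob, so I repeated it lower.

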